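# Chock the feed ramp and load it with the label rolls from the sliding-door cabinet

## Robot

A 6-joint arm with a two-finger parallel gripper is mounted at the origin on the work surface. World frame = base frame: x ahead of the robot, y to its left, z up, the work surface at z = 0. Lengths are in m, angles in degrees, forces in N, time in s.
With the tool pointing down it reaches from about 0.35 to 0.975 m from the base axis. Payload 17.4 kg.
Tool frame: the origin (TCP) lies midway between the tips of the shut fingers; the grasp point (between the pads) lies 19 mm behind it; z points along the fingers, y is the line along which they close (so a half turn about z gives the same grasp; the last joint's range is limited). The gripper opens to 85 mm and grips with 20 to 120 N. Pads are 22 mm wide; open, the fingers measure 114 mm over their backs; the gripper's body (76 mm by 85 mm) begins 54 mm behind the grasp point. The pads swing forward as they close: fully open they stand 13 mm farther back than shut.
Start: joints at [63.381, 6.646, 82.598, -0, 90.757, -2.166], TCP at [0.279, 0.614, 0.231] pointing down, gripper open.
Joint ranges: [-162.19, 162.19], [-47.58, 125.68], [4.15, 143.07], [-65.23, 245.23], [0.69, 171.88], [-170.13, 170.13]. Speed limits (degrees/s): [108.29, 108.29, 127.2, 180, 180, 180].

## Interface

Orientations are given as [roll, pitch, yaw] about the fixed x, y, z axes, in that order (R = Rz(yaw) Ry(pitch) Rx(roll)).
In Python, from plant import bot gives the robot as it stands.
- The arm moves only by the tool move_arm, never from a script. Its argument "increments" is a list of rows, each an object with "offset": the shift along the tool's x, y, z in units of 0.02 m (1.0 is 0.02 m), a list of three; "twist": the turn about the tool's z in units of 0.15 rad (1.0 is 0.15 rad). In form: [{"offset": [x, y, z], "twist": twist}, ...]. A call has 1 to 20 rows; each row shifts and turns the commanded pose from where the row before left it, along the tool's axes as they then stand; what a row does not reach is not made up. A row lasts 1/10 s, in which the tool goes at most 50 mm and 8.59 degrees, less where a joint would pass 70% of its speed; a pose out of reach is approached as far as the arm can. A call with a number of a shift or a turn outside -1 to 1 is refused whole. A call with a gripper value outside its range is refused whole. "claw" is the gripper's target within -1 to 1 (fully open at 1, half-way at 0, shut at -1), set as the call begins (left out, the last holds). The fingers move at their own pace and stop on an object; "force" is the grip in N (left out, the last holds). Time passes only in rows, so rows that do not move let the fingers close. It gives the time, the measured TCP pose, the force, the opening and the grip force at its end, in the units of the state.
- bot.sense(): the state, without advancing time (a new reading comes with each control period).
- bot.get_image(name): name is "scene" or "top" or "wrist"; returns the picture (384x512x3 uint8, red, green, blue); there is no depth.
- bot.calibration(name): a dict with "fx", "fy", "cx", "cy" (pixels), "world_from_camera" (4x4, takes a point from camera to world coordinates). Camera axes: x right, y up, looking along -z (the intrinsics and any distortion apply to the point x, -y, -z); pixel columns grow to the right and rows downward; lengths in m; the calibration is good to about 2 mm. A picture is of the moment at which its call begins: read the wrist's pose just before it. calibration takes no time and is no camera call; for the wrist camera it gives the pose at the moment of the call.
- bot.job_done(): hands the job in; it is judged then, once.
The state is a dict: "t": time; "joint_pos": joint angles; "qvel": joint speeds; "tau": joint torques, N m; "position": TCP position; "orientation": TCP orientation; "ft_force": force on the tool from outside, world axes, zero at the start; "ft_torque": the same for the moment, N m; "width": opening from 0.0 (shut) to 1.0 (fully open); "grip_force": force on a finger pad.
Only numpy, scipy, OpenCV 4.12 (cv2) and the standard library are available. Lean on these libraries where they do the work, as an engineer would, in place of code of your own. Each camera call takes 0.05 s, during which the arm holds its last target. There are 200 camera calls.

## Task

Get the label rolls ready for printing: set the rubber chock across the lower half of the empty sloping ramp first, standing on its foot, so nothing can roll off. Then slide the cabinet's bypass doors aside as needed and lay every paper roll from the cabinet on the ramp, across the slope and uphill of the chock, all at rest on the deck. Finish with both cabinet doors fully closed, and leave the staple box and the other desk things where they are.

Things in the scene. Friction and masses are not known exactly. Their poses are not given: they have to be found in the camera images.
- cabinet: Fixed low wooden cabinet, 155 deep (its x) x 430 wide (its y) x 82 mm high to the top of its walls; origin at the centre of its underside, x pointing away from the robot. Two compartments side by side, left (+y) and right (-y), parted by a 6 mm wall at y 0, open at the top and covered there by two clear sliding doors. A back rail rises to 98 mm.
- left_floor (a point): Centre of the left compartment's floor, 30 mm above the desk. Inside 115 (x) x 205 mm (y). It has two places, 42 mm either side of this point along y, where a roll lies along the cabinet's x between two floor ribs 5 mm high, 6 mm wide, centred 18.5 mm either side. Of the cabinet's four places two or three hold rolls and one the staple box.
- right_floor (a point): The same for the right compartment.
- door_left (a joint): Opening of the left (+y) door in m: 0 closed, 0.205 fully open. A clear panel 121 x 217 x 5 mm on the upper track (underside at z 91 mm); it slides along the cabinet's -y, over the right door, until the left compartment is uncovered. Friction about 1.5 N, stays where it is left. May start a little ajar.
- door_right (a joint): Opening of the right (-y) door in m: 0 closed, 0.205 fully open. A clear panel 152 x 217 x 5 mm on the lower track (underside at z 83 mm); it slides along the cabinet's +y, under and behind the left door. Friction about 1.5 N, stays where it is left. May start a little ajar.
- door_left_handle (a point): Centre line of the left door's handle, 15 mm below its top: an upright aluminium fin 12 thick (cabinet x) x 50 long (cabinet y), from the panel up to z 130 mm, in the middle of the panel's length. Axes as the cabinet's. Pinch it from above across its thickness.
- door_right_handle (a point): The same on the right door: fin 12 x 50 mm, top at z 130 mm, point 15 mm below its top; it stands on the panel's front edge, ahead of the left door's panel, so both doors pass freely. Keep fingertips above z 100 mm there: the left door's panel top is at 96 mm.
- deck: Sloping deck of the fixed feed ramp. Origin at the centre of the deck's upper surface, 50 mm above the desk; its y axis points up the slope (8 degrees), z is square to the surface, x across. 136 wide (x) x 360 mm long (y); edges along both long sides 10 mm high leave 124 mm between them; a stop at the upper end 22 mm high; the lower end (-y) is open.
- chock_centre (a point): Loose black rubber chock, 0.28 kg: a flat foot 100 (x) x 60 (y) x 10 mm with an upright grip rib 100 (x) x 14 (y) mm along its middle up to 52 mm. Point at its centre, 26 mm above the underside; z up. Same both ways round. Starts beside the ramp on the desk, to the left or right.
- roll0_centre (a point): Centre of a paper label roll: solid cylinder, diameter 46, length 96 mm along its own x, about 0.2 kg; it rolls freely. Starts lying in the cabinet with its centre 53 mm above the desk; absent (None) in some starts.
- roll1_centre (a point): Centre of a paper label roll: solid cylinder, diameter 46, length 96 mm along its own x, about 0.2 kg; it rolls freely. Starts lying in the cabinet with its centre 53 mm above the desk; absent (None) in some starts.
- roll2_centre (a point): Centre of a paper label roll: solid cylinder, diameter 46, length 96 mm along its own x, about 0.2 kg; it rolls freely. Starts lying in the cabinet with its centre 53 mm above the desk; absent (None) in some starts.
- staple_box: Bystander: cardboard box 85 x 28 x 42 mm in one of the cabinet's places, long side along the cabinet's x; origin under its centre. Not to be moved.
- mug: Bystander: white mug, radius 40, height 95 mm, beside the ramp on the side opposite the chock; origin under its centre.
- bottle: Bystander: water bottle, radius 33, height 210 mm; origin under its centre.
- pen_pot: Bystander: pen pot, radius 36, height 100 mm, pens to 156 mm; origin under its centre.
- jar: Bystander: jar, radius 34, height 80 mm; origin under its centre.
- mouse: Bystander: computer mouse 110 x 62 x 32 mm; origin under its centre.
- notebook: Bystander: notebook 152 x 112 x 17 mm; origin under its centre.

How it is judged:
By the outcome, as a careful person would: the job done as asked, in the order asked, and still so for the second after the job is handed in, with the robot touching nothing.
Of roll0, roll1, roll2 only 2 to 3 are there at a start; the rules pass over those that are not, and their reading is None.
At some moment in a run one of chock may be knocked a few centimetres aside while the robot is not near it.
It also fails if it takes over 210 s, if anything falls off the work surface, if the arm or the gripper's body presses on something with over 40 N, if the wrist force passes 120 N, or if a joint passes its speed limit or range.

## Working session

There is one attempt and no reset: what is moved stays moved. The work goes in short steps, Python scripts to look and compute and a tool call to move; the robot and the scene stay as the last step left them, time stands still between calls to the robot, and variables do not carry over. Pictures are saved under pics/ and viewed, at most 14 in all, crops included, and the job is handed in when it is done.

Besides the shell and the picture viewer there is one more tool, called after "Emit:" as a command line: name --argument value ..., lists and objects as JSON in quotes. move_arm: Moves the arm, as the interface text tells. Shifts and turns lie within -1 to 1; 1 stands for 0.02 m of shift or 0.15 rad of turn. Its arguments: {"type":"object","properties":{"increments":{"type":"array","items":{"type":"object","properties":{"offset":{"type":"array","items":{"type":"number"}},"twist":{"type":"number"}}}},"claw":{"type":"number"},"force":{"type":"number"}},"required":["increments"]}

```bash
mkdir -p pics
cat > h.py <<'E'
from plant import bot
import numpy as np, cv2
def snap(n,f):
    im=bot.get_image(n); cv2.imwrite('pics/'+f,im[:,:,::-1]); return im
def K(n):
    c=bot.calibration(n); return c, np.array(c['world_from_camera'])
def p2w(n,uv,z):
    c,T=K(n); u,v=uv
    d=T[:3,:3]@np.array([(u-c['cx'])/c['fx'],-(v-c['cy'])/c['fy'],-1]); o=T[:3,3]
    return o+d*(z-o[2])/d[2]
def w2p(n,p):
    c,T=K(n); q=T[:3,:3].T@(np.array(p)-T[:3,3]); return np.array([c['cx']+c['fx']*q[0]/-q[2], c['cy']-c['fy']*q[1]/-q[2]])
E
python3 - <<'E'
from h import *
print(bot.sense())
for n in('top','scene'):
    snap(n,n+'0.png'); print(bot.calibration(n))
E
```

```text
{'t': 0.0, 'joint_pos': array([ 6.33798318e+01,  6.67316765e+00,  8.26381317e+01,  1.76255539e-03,
        9.07571401e+01, -2.16536126e+00]), 'qvel': array([ 0.04973489, -0.0752107 , -0.0095509 ,  0.06605677, -0.05250518,
        0.02811882]), 'tau': array([ 1.38550535e-03, -7.32015610e+01, -6.32467961e+01,  7.66318021e-05,
        6.45558990e-03, -2.58672264e-05]), 'position': array([0.27933455, 0.61425827, 0.23054759]), 'orientation': array([-1.79931676e+02, -4.34706464e-03,  1.55545213e+02]), 'ft_force': array([0.5904739 , 0.35817458, 1.21637029]), 'ft_torque': array([-0.00508259, -0.03044108,  0.01088892]), 'grip_force': 0.0, 'width': 0.9997003457399162}
{'fx': 440.5639565868602, 'fy': 440.5639565868602, 'cx': 259.081932709731, 'cy': 189.88734870501108, 'world_from_camera': array([[ 0.00366689,  0.98916131, -0.14678714,  0.29158188],
       [-0.99989293,  0.00570622,  0.01347441,  0.01455481],
       [ 0.01416597,  0.14672201,  0.98907632,  1.56813276],
       [ 0.        ,  0.        ,  0.        ,  1.        ]])}
{'fx': 387.0982179878731, 'fy': 387.0982179878731, 'cx': 255.0502551354068, 'cy': 199.1639715560017, 'world_from_camera': array([[-0.82035851, -0.33065155,  0.46656347,  1.08842301],
       [ 0.57166526, -0.49490272,  0.65442351,  0.83960316],
       [ 0.01451738,  0.80358002,  0.59501966,  0.85258026],
       [ 0.        ,  0.        ,  0.        ,  1.        ]])}
```

Run:
```python
import cv2
a=cv2.imread('pics/top0.png');cv2.imwrite('pics/top0b.png',cv2.resize(a,(800,600),interpolation=cv2.INTER_CUBIC))
```

```text
(no output)
```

View pics/top0b.png

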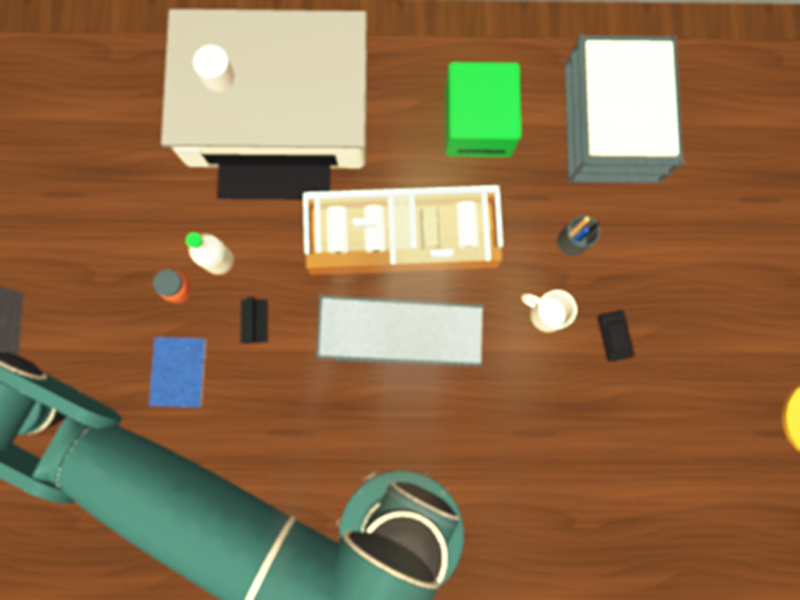

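View pics/scene0.png

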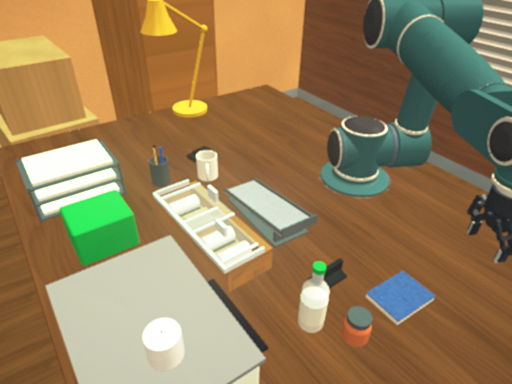

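The top view (800x600) shows two rolls in the left compartment at (337,230) and (374,228), and a third roll at (467,225). The staple box is at (430,228), the chock at (255,320) and the ramp spans (320..482, 298..363). I still need to see which end of the ramp is higher.

Run:
```python
import cv2, numpy as np
from h import *
a=cv2.imread('pics/top0.png')[110:245,140:330]; b=cv2.imread('pics/scene0.png')[160:290,140:350]
a=cv2.resize(a,(800,568),interpolation=cv2.INTER_CUBIC)
b=cv2.resize(b,(800,495),interpolation=cv2.INTER_CUBIC)
cv2.imwrite('pics/ta.png',a);cv2.imwrite('pics/sb.png',b)
```

```text
(no output)
```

View pics/ta.png

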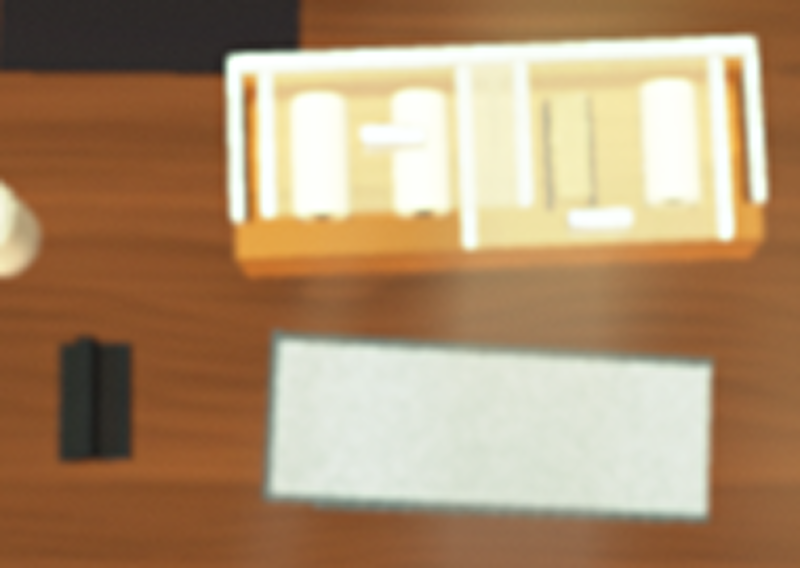

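View pics/sb.png

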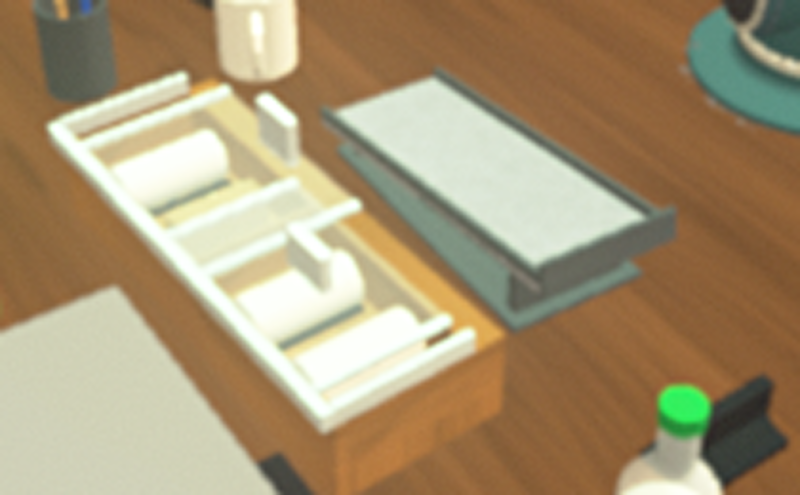

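The upper end, with the stop, is on the left (+y), and the open lower end is on the right. The handles at crop (393,135) and (600,218) show both doors about 20 mm ajar. Now I'll measure.

```bash
cat >> h.py <<'E'
def crop2uv(x,y): return ((x+.5)/4.2105+140-.5,(y+.5)/4.2074+110-.5)
E
python3 - <<'E'
from h import *
np.set_printoptions(precision=4,suppress=True)
P=lambda x,y,z:p2w('top',crop2uv(x,y),z)
for nm,c,z in [('deck UL(up,far)',(277,336),.05+.18*.139+.01),('up,near',(268,499),.085),('low,far',(712,361),.033),('low,near',(708,519),.033)]:
    print(nm,P(*c,z))
for nm,c,z in [('rail L',(226,54),.098),('rail R',(757,37),.098),('front L low',(246,277),0),('front R low',(762,256),0),('hL',(393,135),.13),('hR',(600,218),.13),('ch top',(90,395),.052),('chock foot a',(61,345),.01),('b',(132,344),.01),('c',(132,458),.01),('d',(61,461),.01),('roll1',(319,153),.076),('roll2',(420,150),.076),('roll3',(670,140),.076),('staple',(569,152),.072)]:
    print(nm,P(*c,z))
E
```

```text
deck UL(up,far) [0.512  0.1768 0.085 ]
up,near [0.3806 0.1811 0.085 ]
low,far [ 0.5007 -0.1813  0.033 ]
low,near [ 0.3689 -0.1763  0.033 ]
rail L [0.7433 0.222  0.098 ]
rail R [ 0.7613 -0.2135  0.098 ]
front L low [0.5757 0.2137 0.    ]
front R low [ 0.5969 -0.2298  0.    ]
hL [0.6678 0.0831 0.13  ]
hR [ 0.6014 -0.0815  0.13  ]
ch top [0.4671 0.3324 0.052 ]
chock foot a [0.5144 0.3672 0.01  ]
b [0.5156 0.3073 0.01  ]
c [0.419  0.3042 0.01  ]
d [0.4162 0.3634 0.01  ]
roll1 [0.6662 0.1465 0.076 ]
roll2 [0.6693 0.0633 0.076 ]
roll3 [ 0.6793 -0.1434  0.076 ]
staple [ 0.6695 -0.0599  0.072 ]
```

Emit:
move_arm --increments '[{"offset": [0,0,0],"twist": -0.75},{"offset": [0,0,0],"twist": -0.75},{"offset": [0,0,0],"twist": -0.75},{"offset": [0,0,0],"twist": -0.78},{"offset": [-0.6,-0.95,0.2],"twist": 0},{"offset": [-0.6,-0.95,0.2],"twist": 0},{"offset": [-0.6,-0.95,0.2],"twist": 0},{"offset": [-0.6,-0.95,0.2],"twist": 0},{"offset": [-0.6,-0.95,0.2],"twist": 0},{"offset": [-0.6,-0.95,0.2],"twist": 0},{"offset": [-0.6,-0.95,0.2],"twist": 0},{"offset": [-0.6,-0.95,0.2],"twist": 0},{"offset": [-0.6,-0.95,0.2],"twist": 0},{"offset": [-0.6,-0.95,0.2],"twist": 0},{"offset": [-0.6,-0.95,0.2],"twist": 0},{"offset": [-0.6,-0.95,0.2],"twist": 0},{"offset": [-0.6,-0.95,0.2],"twist": 0},{"offset": [-0.6,-0.95,0.2],"twist": 0},{"offset": [-0.6,-0.9,0.2],"twist": 0},{"offset": [0,0,0],"twist": 0}]' --claw 1 --force 40

```text
t: 2.1
position: [0.468, 0.3338, 0.1704]
orientation: [-179.9, -0.1, -178.5]
ft_force: [0.7, 0.4, -0.7]
width: 0.999
grip_force: 0.0
```

```bash
cat >> h.py <<'E'
def go(x,y,z,yaw):
    "tool units: twist, then offset (axes after the twist)"
    s=bot.sense(); p=s['position']; y0=s['orientation'][2]
    tw=-((yaw-y0+180)%360-180); a=np.radians(yaw); d=np.array([x,y,z])-p
    ex=np.array([np.cos(a),np.sin(a),0]); ey=np.array([np.sin(a),-np.cos(a),0])
    print('pos',p.round(4),'rpy',s['orientation'].round(2),'t',round(s['t'],1),'F',s['ft_force'].round(1),'w',round(s['width'],3),'gf',s['grip_force'])
    print('twist %.2f  offset %.2f %.2f %.2f'%(np.radians(tw)/.15,d@ex/.02,d@ey/.02,-d[2]/.02))
E
python3 - <<'E'
from h import *
go(.467,.3355,.021,181.5)
im=snap('wrist','w1.png')
m=((im.max(2)<60)*255).astype('uint8')
n,l,st,ce=cv2.connectedComponentsWithStats(m)
for i in range(1,n):
    if st[i,4]>800: print(st[i],ce[i])
E
```

```text
pos [0.468  0.3338 0.1704] rpy [-1.7994e+02 -5.0000e-02 -1.7853e+02] t 2.1 F [ 0.7  0.4 -0.7] w 0.999 gf 0.0
twist -0.00  offset 0.05 0.09 7.47
[ 114  242   66   82 1380] [160.43405797 282.85869565]
[ 140  242  268  142 4303] [298.49198234 334.91796421]
[   0  295   88   89 3746] [ 39.6697811  351.02055526]
[ 435  296   77   88 3437] [477.99912715 350.04858889]
```

View pics/w1.png

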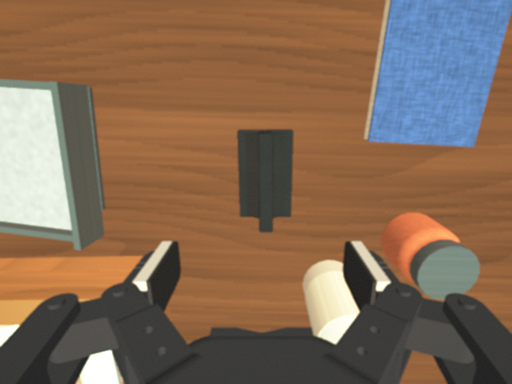

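The wrist view shows the chock foot at (238..293, 130..217), with the rib along column 265 from row 130 to 231.

Run:
```python
from h import *
for uv,z in [((238,130),.01),((293,130),.01),((238,217),.01),((292,217),.01),((265,231),.052),((266,135),.052)]: print(uv,p2w('wrist',uv,z).round(4))
```

```text
(238, 130) [0.4163 0.3091 0.01  ]
(293, 130) [0.4148 0.3678 0.01  ]
(238, 217) [0.5163 0.3093 0.01  ]
(292, 217) [0.5146 0.3726 0.01  ]
(265, 231) [0.5137 0.3404 0.052 ]
(266, 135) [0.4167 0.3384 0.052 ]
```

Emit:
move_arm --increments '[{"offset": [0.05,0.13,0.75],"twist": 0},{"offset": [0.05,0.13,0.75],"twist": 0},{"offset": [0,0,0.75],"twist": 0},{"offset": [0,0,0.75],"twist": 0},{"offset": [0,0,0.75],"twist": 0},{"offset": [0,0,0.75],"twist": 0},{"offset": [0,0,0.75],"twist": 0},{"offset": [0,0,0.75],"twist": 0},{"offset": [0,0,0.75],"twist": 0},{"offset": [0,0,0.65],"twist": 0},{"offset": [0,0,0],"twist": 0},{"offset": [0,0,0],"twist": 0}]'

```text
t: 3.35
position: [0.4651, 0.3407, 0.0233]
orientation: [-180.0, -0.0, -178.4]
ft_force: [0.2, -0.3, -1.3]
width: 0.997
grip_force: 0.0
```

Emit:
move_arm --increments '[{"offset": [0,0,0],"twist": 0},{"offset": [0,0,0],"twist": 0},{"offset": [0,0,0],"twist": 0},{"offset": [0,0,0],"twist": 0},{"offset": [0,0,0],"twist": 0},{"offset": [0,0,0],"twist": 0},{"offset": [0,0,0],"twist": 0},{"offset": [0,0,0],"twist": 0},{"offset": [0,0,0],"twist": 0},{"offset": [0,0,0],"twist": 0}]' --claw -1 --force 40

```text
t: 4.35
position: [0.4653, 0.3407, 0.0236]
orientation: [180.0, 0.0, -178.4]
ft_force: [-0.3, -2.0, 5.1]
width: 0.156
grip_force: 40.5
```

Emit:
move_arm --increments '[{"offset": [0,0,-0.5],"twist": 0},{"offset": [0,0,-1],"twist": 0},{"offset": [0,0,-1],"twist": 0},{"offset": [0,0,-1],"twist": 0},{"offset": [0,0,-1],"twist": 0},{"offset": [0,0,-1],"twist": 0},{"offset": [0,0,-1],"twist": 0},{"offset": [0,0,-1],"twist": 0},{"offset": [0,0,-1],"twist": 0},{"offset": [0,0,0],"twist": 0}]'

```text
t: 5.35
position: [0.4657, 0.3412, 0.1963]
orientation: [179.9, 0.2, -178.4]
ft_force: [-0.2, -0.3, -2.5]
width: 0.155
grip_force: 39.5
```

Run:
```python
from h import *
go(.4373,-.099,.08,178.2)
```

```text
pos [0.4657 0.3412 0.1963] rpy [ 179.88    0.18 -178.41] t 5.3 F [-0.2 -0.3 -2.5] w 0.155 gf 39.51229155063629
twist 0.39  offset 0.73 -22.04 5.82
```

Emit:
move_arm --increments '[{"offset": [0,-0.6,0],"twist": 0.39},{"offset": [0.04,-1,0],"twist": 0},{"offset": [0.04,-1,0],"twist": 0},{"offset": [0.04,-1,0],"twist": 0},{"offset": [0.04,-1,0],"twist": 0},{"offset": [0.04,-1,0],"twist": 0},{"offset": [0.04,-1,0],"twist": 0},{"offset": [0.04,-1,0],"twist": 0},{"offset": [0.04,-1,0],"twist": 0},{"offset": [0.04,-1,0],"twist": 0},{"offset": [0.04,-1,0],"twist": 0},{"offset": [0.04,-1,0],"twist": 0},{"offset": [0.04,-1,0],"twist": 0},{"offset": [0.04,-1,0],"twist": 0},{"offset": [0.04,-1,0],"twist": 0},{"offset": [0.04,-1,0],"twist": 0},{"offset": [0.04,-1,0],"twist": 0},{"offset": [0.04,-1,0],"twist": 0},{"offset": [0.04,-1,0],"twist": 0},{"offset": [0,-0.5,0],"twist": 0}]'

```text
t: 7.35
position: [0.4387, -0.0423, 0.1925]
orientation: [-180.0, -0.0, 178.2]
ft_force: [0.7, 0.1, -4.1]
width: 0.153
grip_force: 39.5
```

Emit:
move_arm --increments '[{"offset": [0,-0.95,0.7],"twist": 0},{"offset": [0,-0.95,0.7],"twist": 0},{"offset": [0,-0.95,0.7],"twist": 0},{"offset": [0,0,0.7],"twist": 0},{"offset": [0,0,0.7],"twist": 0},{"offset": [0,0,0.7],"twist": 0},{"offset": [0,0,0],"twist": 0},{"offset": [0,0,0],"twist": 0}]'

```text
t: 8.15
position: [0.4379, -0.0972, 0.1093]
orientation: [180.0, -0.0, 178.3]
ft_force: [0.7, 0.4, -3.0]
width: 0.158
grip_force: 39.6
```

Run:
```python
from h import *
go(.4373,-.099,.065,178.2)
snap('wrist','w2.png')
```

```text
pos [ 0.4379 -0.0972  0.1093] rpy [ 1.7999e+02 -1.0000e-02  1.7828e+02] t 8.2 F [ 0.7  0.4 -3. ] w 0.158 gf 39.592843651771545
twist 0.01  offset 0.03 -0.09 2.22
```

View pics/w2.png

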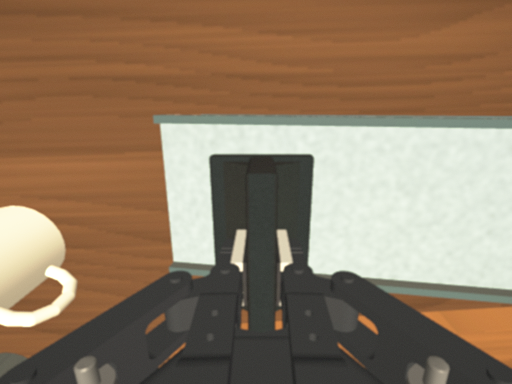

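The chock is held parallel to the deck edges. The ramp's near edge is at rows 118-126 and its low end at column 160.

Run:
```python
from h import *
for uv,z in [((262,117),.046),((262,125),.036),((500,128),.06),((164,190),.025),((171,263),.028),((260,155),.098)]: print(uv,p2w('wrist',uv,z).round(4))
```

```text
(262, 117) [ 0.3694 -0.0942  0.046 ]
(262, 125) [ 0.3757 -0.0943  0.036 ]
(500, 128) [0.3809 0.0664 0.06  ]
(164, 190) [ 0.428  -0.1796  0.025 ]
(171, 263) [ 0.4969 -0.1813  0.028 ]
(260, 155) [ 0.3879 -0.096   0.098 ]
```

Emit:
move_arm --increments '[{"offset": [0,-0.05,0.5],"twist": 0},{"offset": [0,-0.05,0.5],"twist": 0},{"offset": [0,0,0.5],"twist": 0},{"offset": [0,0,0.25],"twist": 0},{"offset": [0,0,0.25],"twist": 0},{"offset": [0,0,0.12],"twist": 0},{"offset": [0,0,0],"twist": 0}]'

```text
t: 8.9
position: [0.4377, -0.0996, 0.0667]
orientation: [180.0, -0.0, 178.2]
ft_force: [0.0, -0.8, -1.6]
width: 0.157
grip_force: 39.7
```

Emit:
move_arm --increments '[{"offset": [0,0,0.06],"twist": 0},{"offset": [0,0,0.06],"twist": 0},{"offset": [0,0,0.04],"twist": 0},{"offset": [0,0,0],"twist": 0},{"offset": [0,0,0],"twist": 0}]'

```text
t: 9.4
position: [0.4379, -0.0997, 0.0638]
orientation: [-180.0, 0.0, 178.2]
ft_force: [0.1, -0.3, -3.1]
width: 0.151
grip_force: 39.7
```

Emit:
move_arm --increments '[{"offset": [0,0,0],"twist": 0},{"offset": [0,0,0],"twist": 0},{"offset": [0,0,0],"twist": 0},{"offset": [0,0,0],"twist": 0},{"offset": [0,0,0],"twist": 0},{"offset": [0,0,0],"twist": 0},{"offset": [0,0,0],"twist": 0},{"offset": [0,0,0],"twist": 0},{"offset": [0,0,-0.5],"twist": 0},{"offset": [0,0,-1],"twist": 0},{"offset": [0,0,-1],"twist": 0},{"offset": [0,0,-1],"twist": 0},{"offset": [0,0,-1],"twist": 0},{"offset": [0,0,-1],"twist": 0},{"offset": [0,0,-1],"twist": 0},{"offset": [0,0,0],"twist": 0}]' --claw 1

```text
t: 11.0
position: [0.4386, -0.0999, 0.1971]
orientation: [-179.9, 0.2, 178.2]
ft_force: [1.1, -0.1, -1.0]
width: 0.999
grip_force: 0.0
```

Run:
```python
from h import *
snap('wrist','w3.png')
# right handle: current est
go(.602,-.0815,.16,92.4)
```

```text
pos [ 0.4382 -0.0998  0.1953] rpy [-1.7996e+02  1.4000e-01  1.7824e+02] t 11.1 F [ 0.5 -0.  -1.1] w 1.004 gf 0.0
twist 9.99  offset 0.57 8.22 1.76
```

View pics/w3.png

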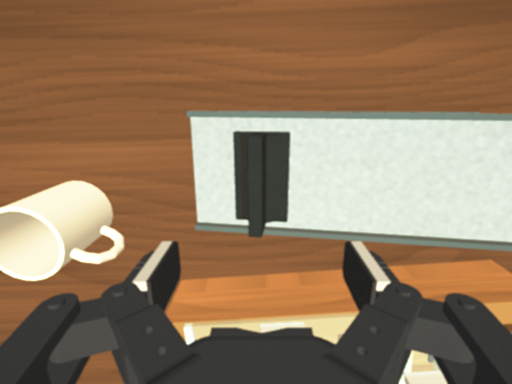

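The chock stands flat on the lower deck at (234..289, 131..235). Next is the right door handle.

Emit:
move_arm --increments '[{"offset": [0,0,0],"twist": 1},{"offset": [0,0,0],"twist": 1},{"offset": [0,0,0],"twist": 1},{"offset": [0,0,0],"twist": 1},{"offset": [0,0,0],"twist": 1},{"offset": [0,0,0],"twist": 1},{"offset": [0,0,0],"twist": 1},{"offset": [0,0,0],"twist": 1},{"offset": [0,0,0],"twist": 1},{"offset": [0,0,0],"twist": 1},{"offset": [0.1,1,0],"twist": 0},{"offset": [0.1,1,0],"twist": 0},{"offset": [0.1,1,0],"twist": 0},{"offset": [0.1,1,0],"twist": 0},{"offset": [0.1,1,0],"twist": 0},{"offset": [0.1,1,0],"twist": 0},{"offset": [0,1,0],"twist": 0},{"offset": [0,1,0],"twist": 0},{"offset": [0,0.2,0],"twist": 0},{"offset": [0,0,0],"twist": 0}]'

```text
t: 13.05
position: [0.601, -0.081, 0.1926]
orientation: [-179.9, -0.0, 92.3]
ft_force: [-0.1, -0.1, 0.5]
width: 0.998
grip_force: 0.0
```

Run:
```python
from h import *
snap('wrist','w4.png')
go(.602,-.0815,.104,92.4); print(w2p('wrist',(.602,-.0815,.13)))
```

```text
pos [ 0.6006 -0.0811  0.193 ] rpy [-1.7993e+02 -1.0000e-02  9.2300e+01] t 13.1 F [-0.3  0.4 -1.1] w 1.0 gf 0.0
twist -0.01  offset -0.02 0.07 4.45
[264.78566118 207.01320541]
```

View pics/w4.png

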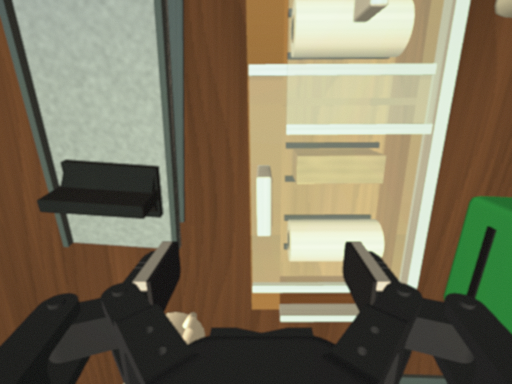

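The right handle's top is at (257..271, 179..235), which matches the estimate. I'll descend and pinch it.

Emit:
move_arm --increments '[{"offset": [0,0.05,0.8],"twist": 0},{"offset": [0,0,0.8],"twist": 0},{"offset": [0,0,0.8],"twist": 0},{"offset": [0,0,0.8],"twist": 0},{"offset": [0,0,0.8],"twist": 0},{"offset": [0,0,0.4],"twist": 0},{"offset": [0,0,0],"twist": 0}]'

```text
t: 13.8
position: [0.6017, -0.081, 0.1041]
orientation: [-179.9, -0.0, 92.3]
ft_force: [-0.7, -0.1, 0.3]
width: 1.003
grip_force: 0.0
```

Emit:
move_arm --increments '[{"offset": [0,0,0],"twist": 0},{"offset": [0,0,0],"twist": 0},{"offset": [0,0,0],"twist": 0},{"offset": [0,0,0],"twist": 0},{"offset": [0,0,0],"twist": 0},{"offset": [0,0,0],"twist": 0},{"offset": [0,0,0],"twist": 0},{"offset": [0,0,0],"twist": 0}]' --claw -1 --force 25

```text
t: 14.6
position: [0.6029, -0.0811, 0.1061]
orientation: [179.9, 0.0, 92.3]
ft_force: [6.4, -0.5, -0.7]
width: 0.128
grip_force: 30.3
```

Emit:
move_arm --increments '[{"offset": [-0.25,0,0],"twist": 0},{"offset": [-0.25,0,0],"twist": 0},{"offset": [-0.25,0,0],"twist": 0},{"offset": [-0.25,0,0],"twist": 0},{"offset": [0,0,0],"twist": 0}]'

```text
t: 15.1
position: [0.6038, -0.1015, 0.1061]
orientation: [179.9, 0.0, 92.3]
ft_force: [8.3, -1.2, -1.6]
width: 0.134
grip_force: 30.3
```

Emit:
move_arm --increments '[{"offset": [-0.1,0.1,0],"twist": 0},{"offset": [-0.1,0,0],"twist": 0},{"offset": [-0.1,0,0],"twist": 0},{"offset": [0,0,0],"twist": 0}]'

```text
t: 15.5
position: [0.6041, -0.106, 0.1061]
orientation: [-179.8, -0.1, 92.3]
ft_force: [-15.0, 9.5, 11.7]
width: 0.135
grip_force: 32.1
```

Emit:
move_arm --increments '[{"offset": [0.05,-0.05,0],"twist": 0},{"offset": [0,0,0],"twist": 0},{"offset": [0,0,0],"twist": 0},{"offset": [0,0,0],"twist": 0},{"offset": [0,0,0],"twist": 0},{"offset": [0,0,0],"twist": 0},{"offset": [0,0,0],"twist": 0},{"offset": [0,0,-0.8],"twist": 0},{"offset": [0,0,-1],"twist": 0},{"offset": [0,0,-1],"twist": 0},{"offset": [0,0,-1],"twist": 0},{"offset": [0,0,0],"twist": 0}]' --claw 1

```text
t: 16.7
position: [0.6053, -0.1062, 0.1861]
orientation: [179.7, 0.1, 92.3]
ft_force: [0.6, 0.0, 0.2]
width: 1.0
grip_force: 0.0
```

Run:
```python
from h import *
im=snap('wrist','w5.png')
go(.67,.083,.104,92.4); print(w2p('wrist',(.67,.083,.13)))
```

```text
pos [ 0.6048 -0.1061  0.184 ] rpy [1.7983e+02 4.0000e-02 9.2290e+01] t 16.8 F [-0.2  0.1 -0.3] w 0.997 gf 0.0
twist -0.01  offset 9.31 3.65 4.00
[ 393.44821959 -101.55804033]
```

Emit:
move_arm --increments '[{"offset": [0.93,0.36,0],"twist": 0},{"offset": [0.93,0.36,0],"twist": 0},{"offset": [0.93,0.36,0],"twist": 0},{"offset": [0.93,0.36,0],"twist": 0},{"offset": [0.93,0.36,0],"twist": 0},{"offset": [0.93,0.36,0],"twist": 0},{"offset": [0.93,0.36,0],"twist": 0},{"offset": [0.93,0.36,0],"twist": 0},{"offset": [0.93,0.36,0],"twist": 0},{"offset": [0.93,0.36,0],"twist": 0},{"offset": [0,0,0],"twist": 0},{"offset": [0,0,0],"twist": 0}]'

```text
t: 17.95
position: [0.6688, 0.0833, 0.1815]
orientation: [-180.0, 0.0, 92.3]
ft_force: [0.2, 0.0, -0.0]
width: 1.002
grip_force: 0.0
```

Run:
```python
from h import *
im=snap('wrist','w6.png')
go(.67,.083,.104,92.4); print(w2p('wrist',(.67,.083,.13)))
```

```text
pos [0.6687 0.0827 0.1815] rpy [-1.7998e+02  2.0000e-02  9.2300e+01] t 18.0 F [-0.4  0.1  0.3] w 1.001 gf 0.0
twist -0.01  offset 0.01 0.07 3.88
[264.81519112 211.40291381]
```

View pics/w6.png

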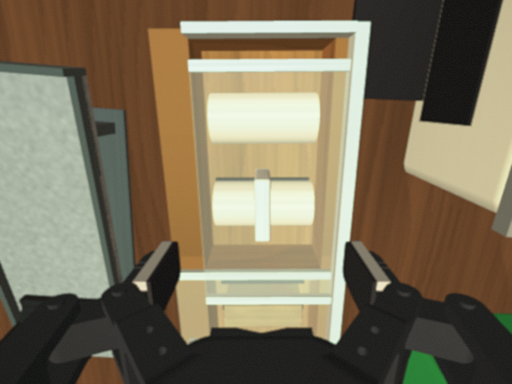

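The left handle's top is centred at (262,211). The rolls are at rows 94-143 and 181-225.

Emit:
move_arm --increments '[{"offset": [0,0.07,0.8],"twist": 0},{"offset": [0,0,0.8],"twist": 0},{"offset": [0,0,0.8],"twist": 0},{"offset": [0,0,0.8],"twist": 0},{"offset": [0,0,0.65],"twist": 0},{"offset": [0,0,0],"twist": 0},{"offset": [0,0,0],"twist": 0}]'

```text
t: 18.7
position: [0.6702, 0.0827, 0.1047]
orientation: [-180.0, 0.0, 92.3]
ft_force: [0.9, 0.4, 0.7]
width: 0.999
grip_force: 0.0
```

Emit:
move_arm --increments '[{"offset": [0,0,0],"twist": 0},{"offset": [0,0,0],"twist": 0},{"offset": [0,0,0],"twist": 0},{"offset": [0,0,0],"twist": 0},{"offset": [0,0,0],"twist": 0},{"offset": [0,0,0],"twist": 0},{"offset": [0,0,0],"twist": 0},{"offset": [0,0,0],"twist": 0}]' --claw -1 --force 25

```text
t: 19.5
position: [0.6696, 0.0828, 0.1049]
orientation: [-179.9, 0.0, 92.3]
ft_force: [-6.3, -0.7, 4.2]
width: 0.135
grip_force: 27.9
```

Emit:
move_arm --increments '[{"offset": [-0.3,0,0],"twist": 0},{"offset": [-0.6,0,0],"twist": 0},{"offset": [-0.6,0,0],"twist": 0},{"offset": [-0.6,0,0],"twist": 0},{"offset": [-0.6,0,0],"twist": 0},{"offset": [-0.6,0,0],"twist": 0},{"offset": [-0.6,0,0],"twist": 0},{"offset": [-0.6,0,0],"twist": 0},{"offset": [-0.6,0,0],"twist": 0},{"offset": [-0.6,0,0],"twist": 0},{"offset": [-0.6,0,0],"twist": 0},{"offset": [-0.6,0,0],"twist": 0},{"offset": [-0.6,0,0],"twist": 0},{"offset": [-0.6,0,0],"twist": 0},{"offset": [-0.5,0,0],"twist": 0},{"offset": [0,0,0],"twist": 0}]'

```text
t: 21.1
position: [0.6775, -0.0908, 0.1049]
orientation: [179.9, 0.1, 92.2]
ft_force: [4.7, -1.1, 5.0]
width: 0.133
grip_force: 28.1
```

Emit:
move_arm --increments '[{"offset": [-0.15,0,0],"twist": 0},{"offset": [-0.15,0,0],"twist": 0},{"offset": [0,0,0],"twist": 0}]'

```text
t: 21.4
position: [0.6777, -0.0956, 0.105]
orientation: [179.9, 0.0, 92.3]
ft_force: [5.1, -1.1, 4.7]
width: 0.136
grip_force: 28.0
```

Emit:
move_arm --increments '[{"offset": [-0.1,0,0],"twist": 0},{"offset": [-0.1,0,0],"twist": 0},{"offset": [0,0,0],"twist": 0}]'

```text
t: 21.7
position: [0.6779, -0.0994, 0.105]
orientation: [179.9, 0.0, 92.3]
ft_force: [5.9, -0.1, 4.6]
width: 0.136
grip_force: 28.0
```

Emit:
move_arm --increments '[{"offset": [0,0,0],"twist": 0},{"offset": [0,0,0],"twist": 0},{"offset": [0,0,0],"twist": 0},{"offset": [0,0,0],"twist": 0},{"offset": [0,0,0],"twist": 0},{"offset": [0,0,0],"twist": 0},{"offset": [0,0,-0.8],"twist": 0},{"offset": [0,0,-1],"twist": 0},{"offset": [0,0,-1],"twist": 0},{"offset": [0,0,-1],"twist": 0},{"offset": [0,0,-1],"twist": 0},{"offset": [0,0,0],"twist": 0}]' --claw 1

```text
t: 22.9
position: [0.6783, -0.0992, 0.2054]
orientation: [179.7, 0.1, 92.3]
ft_force: [0.2, -1.1, -0.1]
width: 1.003
grip_force: 0.0
```

Run:
```python
from h import *
go(.668,.1475,.19,182.4)
```

```text
pos [ 0.6783 -0.0992  0.2054] rpy [1.797e+02 7.000e-02 9.229e+01] t 22.9 F [ 0.2 -1.1 -0.1] w 1.003 gf 0.0
twist -10.48  offset -0.00 12.35 0.77
```

Emit:
move_arm --increments '[{"offset": [0,0,0],"twist": -0.95},{"offset": [0,0,0],"twist": -0.95},{"offset": [0,0,0],"twist": -0.95},{"offset": [0,0,0],"twist": -0.95},{"offset": [0,0,0],"twist": -0.95},{"offset": [0,0,0],"twist": -0.95},{"offset": [0,0,0],"twist": -0.95},{"offset": [0,0,0],"twist": -0.95},{"offset": [0,0,0],"twist": -0.95},{"offset": [0,0,0],"twist": -0.95},{"offset": [0,0,0],"twist": -0.98},{"offset": [0,0,0],"twist": 0}]'

```text
t: 24.1
position: [0.6773, -0.0991, 0.2007]
orientation: [180.0, -0.0, -177.5]
ft_force: [-0.5, -0.4, 0.4]
width: 0.999
grip_force: 0.0
```

Emit:
move_arm --increments '[{"offset": [0,1,0],"twist": 0},{"offset": [0,1,0],"twist": 0},{"offset": [0,1,0],"twist": 0},{"offset": [0,1,0],"twist": 0},{"offset": [0,1,0],"twist": 0},{"offset": [0,1,0],"twist": 0},{"offset": [0,1,0],"twist": 0},{"offset": [0,1,0],"twist": 0},{"offset": [0,1,0],"twist": 0},{"offset": [0,1,0],"twist": 0},{"offset": [0,1,0],"twist": 0},{"offset": [0,1,0],"twist": 0},{"offset": [0,0.35,0],"twist": 0},{"offset": [0,0,0],"twist": 0},{"offset": [0,0,0],"twist": 0}]' --claw 0.5

```text
t: 25.6
position: [0.6673, 0.1474, 0.2006]
orientation: [-180.0, -0.0, -177.6]
ft_force: [0.2, 0.2, 0.4]
width: 0.75
grip_force: 0.0
```

Run:
```python
from h import *
im=snap('wrist','w7.png')
go(.668,.1475,.043,182.4)
```

```text
pos [0.6673 0.1471 0.2007] rpy [-179.99    0.   -177.67] t 25.6 F [ 0.1 -0.6  0.5] w 0.748 gf 0.0
twist -0.01  offset -0.04 0.02 7.89
```

View pics/w7.png

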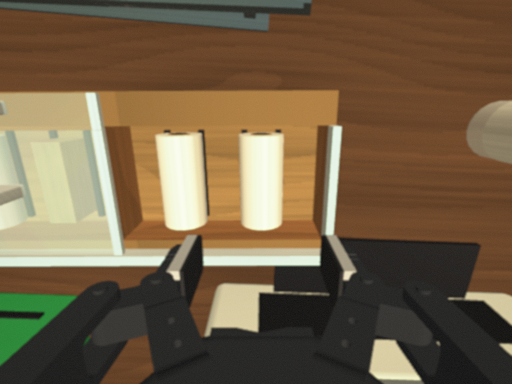

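Roll 1 is at (239..284, 132..229) and roll 2 at (158..207, 132..229).

Run:
```python
from h import *
for uv,z in [((262,132),.076),((262,226),.076),((239,180),.058),((284,180),.058),((158,180),.058),((207,180),.058),((182,132),.076),((187,227),.076)]: print(uv,p2w('wrist',uv,z).round(4))
for p in [(.668,.1475)]:
  for d in (-.048,.048): print(w2p('wrist',(p[0]+d,p[1],.076)))
```

```text
(262, 132) [0.6145 0.1463 0.076 ]
(262, 226) [0.7107 0.1503 0.076 ]
(239, 180) [0.6669 0.1241 0.058 ]
(284, 180) [0.665  0.1717 0.058 ]
(158, 180) [0.6704 0.0384 0.058 ]
(207, 180) [0.6683 0.0903 0.058 ]
(182, 132) [0.6175 0.0709 0.076 ]
(187, 227) [0.7151 0.072  0.076 ]
[263.04308551 137.98311   ]
[259.15116371 230.49648654]
```

Emit:
move_arm --increments '[{"offset": [0.11,0.05,0.8],"twist": 0},{"offset": [0,0,0.8],"twist": 0},{"offset": [0,0,0.8],"twist": 0},{"offset": [0,0,0.8],"twist": 0},{"offset": [0,0,0.8],"twist": 0},{"offset": [0,0,0.8],"twist": 0},{"offset": [0,0,0.8],"twist": 0},{"offset": [0,0,0.8],"twist": 0},{"offset": [0,0,0.8],"twist": 0},{"offset": [0,0,0.6],"twist": 0},{"offset": [0,0,0],"twist": 0},{"offset": [0,0,0],"twist": 0}]'

```text
t: 26.85
position: [0.6651, 0.1487, 0.0449]
orientation: [-180.0, 0.0, -177.6]
ft_force: [0.1, -0.4, 0.8]
width: 0.753
grip_force: 0.0
```

Emit:
move_arm --increments '[{"offset": [0,0,0],"twist": 0},{"offset": [0,0,0],"twist": 0},{"offset": [0,0,0],"twist": 0},{"offset": [0,0,0],"twist": 0},{"offset": [0,0,0],"twist": 0},{"offset": [0,0,0],"twist": 0},{"offset": [0,0,0],"twist": 0}]' --claw -1 --force 25

```text
t: 27.55
position: [0.6655, 0.1486, 0.0459]
orientation: [180.0, 0.1, -177.6]
ft_force: [-0.5, -1.2, 6.6]
width: 0.526
grip_force: 25.6
```

Emit:
move_arm --increments '[{"offset": [0,0,-0.5],"twist": 0},{"offset": [0,0,-1],"twist": 0},{"offset": [0,0,-1],"twist": 0},{"offset": [0,0,-1],"twist": 0},{"offset": [0,0,-1],"twist": 0},{"offset": [0,0,-1],"twist": 0},{"offset": [0,0,-1],"twist": 0},{"offset": [0,0,-0.5],"twist": 0},{"offset": [0,0,0],"twist": 0}]'

```text
t: 28.45
position: [0.6653, 0.1488, 0.1864]
orientation: [180.0, 0.1, -177.6]
ft_force: [0.6, 0.6, -2.9]
width: 0.525
grip_force: 26.6
```

Run:
```python
from h import *
def deck(s,h): # world pos of point at s up slope, h above deck square
    c,sn=np.cos(np.radians(8)),np.sin(np.radians(8)); u=np.array([.032,.9995])
    l=s*c-h*sn; return np.array([.4408,.0002])+u*l, .05+s*sn+h*c
for s in (-.045,-.02,.04,.08,.1): print(s,deck(s,.023))
p,z=deck(-.045,.023); go(*p,.17,178.2)
```

```text
-0.045 (array([ 0.43927158, -0.04753916]), np.float64(0.06651337603785318))
-0.02 (array([ 0.4400638 , -0.02279484]), np.float64(0.06999270356185482))
0.04 (array([0.44196511, 0.03659154]), np.float64(0.07834308961945874))
0.08 (array([0.44323265, 0.07618245]), np.float64(0.08391001365786135))
0.1 (array([0.44386643, 0.09597791]), np.float64(0.08669347567706266))
pos [0.6653 0.1488 0.1864] rpy [ 1.7998e+02  1.2000e-01 -1.7763e+02] t 28.4 F [ 0.6  0.6 -2.9] w 0.525 gf 26.61081701517105
twist 0.48  offset 10.99 -10.17 0.82
```

Emit:
move_arm --increments '[{"offset": [0,0,0],"twist": 0.48},{"offset": [1,-0.88,0],"twist": 0},{"offset": [1,-0.88,0],"twist": 0},{"offset": [1,-0.88,0],"twist": 0},{"offset": [1,-0.88,0],"twist": 0},{"offset": [1,-0.88,0],"twist": 0},{"offset": [1,-0.88,0],"twist": 0},{"offset": [1,-0.88,0],"twist": 0},{"offset": [1,-0.88,0],"twist": 0},{"offset": [1,-0.88,0],"twist": 0},{"offset": [1,-0.88,0],"twist": 0},{"offset": [1,-0.88,0],"twist": 0},{"offset": [0,0,1],"twist": 0},{"offset": [0,0,1],"twist": 0},{"offset": [0,0,1],"twist": 0},{"offset": [0,0,1],"twist": 0},{"offset": [0,0,1],"twist": 0},{"offset": [0,0,0],"twist": 0},{"offset": [0,0,0],"twist": 0}]'

```text
t: 30.35
position: [0.4388, -0.0381, 0.0846]
orientation: [180.0, -0.1, 178.2]
ft_force: [-0.0, -0.1, -3.0]
width: 0.529
grip_force: 26.6
```

Run:
```python
from h import *
snap('wrist','w8.png'); snap('top','t8.png')
go(.4396,-.0376,.062,178.2)
```

```text
pos [ 0.4395 -0.0381  0.0856] rpy [-1.7999e+02  6.0000e-02  1.7824e+02] t 30.4 F [-0.2 -0.1 -2.1] w 0.529 gf 26.572217345237732
twist 0.00  offset -0.01 0.03 1.18
```

View pics/w8.png

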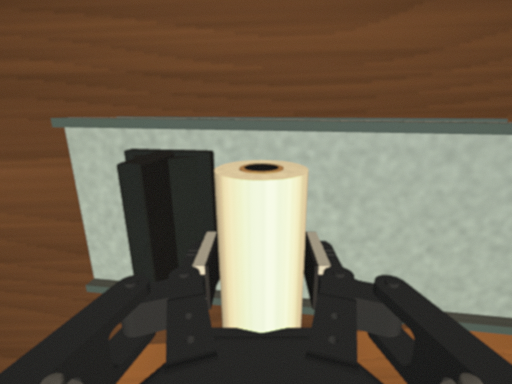

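The roll is held square to the slope, just uphill of the chock. I'll lower and release it.

Emit:
move_arm --increments '[{"offset": [0,0,0.4],"twist": 0},{"offset": [0,0,0.4],"twist": 0},{"offset": [0,0,0.2],"twist": 0},{"offset": [0,0,0.1],"twist": 0},{"offset": [0,0,0.05],"twist": 0},{"offset": [0,0,0],"twist": 0},{"offset": [0,0,0],"twist": 0}]'

```text
t: 31.15
position: [0.4392, -0.0381, 0.0619]
orientation: [-180.0, 0.0, 178.2]
ft_force: [0.6, -0.7, -2.5]
width: 0.525
grip_force: 26.7
```

Emit:
move_arm --increments '[{"offset": [0,0,0.05],"twist": 0},{"offset": [0,0,0.05],"twist": 0},{"offset": [0,0,0],"twist": 0}]'

```text
t: 31.45
position: [0.4393, -0.0382, 0.0606]
orientation: [-180.0, 0.0, 178.2]
ft_force: [-7.1, 1.6, 9.6]
width: 0.525
grip_force: 27.7
```

Emit:
move_arm --increments '[{"offset": [0,0,0],"twist": 0},{"offset": [0,0,0],"twist": 0},{"offset": [0,0,0],"twist": 0},{"offset": [0,0,0],"twist": 0},{"offset": [0,0,-0.5],"twist": 0},{"offset": [0,0,-0.5],"twist": 0},{"offset": [0,0,-1],"twist": 0},{"offset": [0,0,-1],"twist": 0},{"offset": [0,0,-1],"twist": 0},{"offset": [0,0,-1],"twist": 0},{"offset": [0,0,-1],"twist": 0},{"offset": [0,0,0],"twist": 0}]' --claw 0.28

```text
t: 32.65
position: [0.4401, -0.0382, 0.1834]
orientation: [-180.0, 0.3, 178.2]
ft_force: [0.8, -0.6, -0.7]
width: 0.641
grip_force: 0.0
```

Run:
```python
from h import *
snap('wrist','w9.png')
go(.667,.0645,.19,182.4)
```

```text
pos [ 0.4396 -0.0382  0.1815] rpy [-1.7998e+02  1.6000e-01  1.7824e+02] t 32.7 F [ 0.3  0.2 -0.7] w 0.64 gf 0.0
twist -0.48  offset -11.57 4.65 -0.43
```

View pics/w9.png

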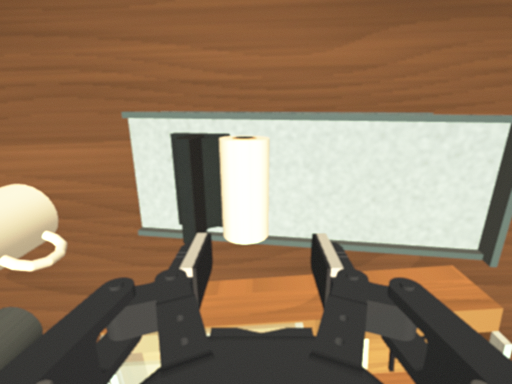

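Roll 1 rests against the chock foot at (222..270, 137..243). Next is roll 2.

Emit:
move_arm --increments '[{"offset": [0,0,0],"twist": -0.48},{"offset": [-0.96,0.39,0],"twist": 0},{"offset": [-0.96,0.39,0],"twist": 0},{"offset": [-0.96,0.39,0],"twist": 0},{"offset": [-0.96,0.39,0],"twist": 0},{"offset": [-0.96,0.39,0],"twist": 0},{"offset": [-0.96,0.39,0],"twist": 0},{"offset": [-0.96,0.39,0],"twist": 0},{"offset": [-0.96,0.39,0],"twist": 0},{"offset": [-0.96,0.39,0],"twist": 0},{"offset": [-0.96,0.39,0],"twist": 0},{"offset": [-0.96,0.39,0],"twist": 0},{"offset": [-0.96,0.39,0],"twist": 0},{"offset": [0,0,0],"twist": 0},{"offset": [0,0,0],"twist": 0}]' --claw 0.5

```text
t: 34.2
position: [0.6651, 0.0649, 0.1786]
orientation: [-180.0, -0.1, -177.6]
ft_force: [-0.3, 0.8, 0.2]
width: 0.75
grip_force: 0.0
```

Run:
```python
from h import *
im=snap('wrist','w10.png')
go(.667,.0645,.045,182.4)
g=im.astype(int)
for v in (150,180,200): 
  r=g[v]; m=(r.min(1)>175); idx=np.where(m)[0]
  runs=np.split(idx,np.where(np.diff(idx)>1)[0]+1); rr=[(a[0],a[-1]) for a in runs if len(a)>15]; print(v,rr,[[p2w('wrist',(q,v),.058)[:2].round(4) for q in ab] for ab in rr])
```

```text
pos [0.6649 0.0648 0.179 ] rpy [-1.7999e+02 -7.0000e-02 -1.7763e+02] t 34.2 F [0.  0.9 0.3] w 0.747 gf 0.0
twist -0.00  offset -0.10 -0.02 6.70
150 [(np.int64(9), np.int64(66)), (np.int64(240), np.int64(279))] [[array([ 0.6382, -0.175 ]), array([ 0.636, -0.121])], [array([0.6292, 0.0438]), array([0.6277, 0.0807])]]
180 [(np.int64(17), np.int64(74)), (np.int64(110), np.int64(137)), (np.int64(241), np.int64(279))] [[array([ 0.6676, -0.1737]), array([ 0.6652, -0.118 ])], [array([ 0.6638, -0.0828]), array([ 0.6627, -0.0564])], [array([0.6585, 0.0453]), array([0.657 , 0.0824])]]
200 [(np.int64(23), np.int64(38)), (np.int64(242), np.int64(279))] [[array([ 0.6882, -0.1722]), array([ 0.6875, -0.1572])], [array([0.6791, 0.0467]), array([0.6776, 0.0837])]]
```

Emit:
move_arm --increments '[{"offset": [-0.08,-0.03,0.8],"twist": 0},{"offset": [0,0,0.8],"twist": 0},{"offset": [0,0,0.8],"twist": 0},{"offset": [0,0,0.8],"twist": 0},{"offset": [0,0,0.8],"twist": 0},{"offset": [0,0,0.8],"twist": 0},{"offset": [0,0,0.8],"twist": 0},{"offset": [0,0,0.7],"twist": 0},{"offset": [0,0,0.4],"twist": 0},{"offset": [0,0,0],"twist": 0},{"offset": [0,0,0],"twist": 0}]'

```text
t: 35.35
position: [0.6676, 0.0643, 0.0466]
orientation: [-180.0, 0.1, -177.6]
ft_force: [-2.2, -0.3, 7.5]
width: 0.745
grip_force: 3.4
```

Emit:
move_arm --increments '[{"offset": [0,0,0],"twist": 0},{"offset": [0,0,0],"twist": 0},{"offset": [0,0,0],"twist": 0},{"offset": [0,0,0],"twist": 0},{"offset": [0,0,0],"twist": 0},{"offset": [0,0,0],"twist": 0},{"offset": [0,0,0],"twist": 0}]' --claw -1 --force 25

```text
t: 36.05
position: [0.6675, 0.0643, 0.0462]
orientation: [-180.0, 0.1, -177.6]
ft_force: [-0.8, -2.0, 5.7]
width: 0.531
grip_force: 24.9
```

Emit:
move_arm --increments '[{"offset": [0,0,-0.5],"twist": 0},{"offset": [0,0,-1],"twist": 0},{"offset": [0,0,-1],"twist": 0},{"offset": [0,0,-1],"twist": 0},{"offset": [0,0,-1],"twist": 0},{"offset": [0,0,-1],"twist": 0},{"offset": [0,0,-1],"twist": 0},{"offset": [0,0,-0.5],"twist": 0},{"offset": [0,0,0],"twist": 0}]'

```text
t: 36.95
position: [0.6675, 0.0644, 0.1872]
orientation: [180.0, 0.1, -177.6]
ft_force: [0.2, 1.1, -3.0]
width: 0.526
grip_force: 26.7
```

```bash
cat >> h.py <<'E'
def deck(s,h=.023):
    c,sn=np.cos(np.radians(8)),np.sin(np.radians(8)); u=np.array([.032,.9995])
    l=s*c-h*sn; return (*(np.array([.4408,.0002])+u*l), .05+s*sn+h*c)
E
python3 - <<'E'
from h import *
p=deck(.022); print(p); go(p[0],p[1],p[2]-.007,178.2)
E
```

```text
(np.float64(0.4413947173180875), np.float64(0.018775623732137925), np.float64(0.07583797380217756))
pos [0.6675 0.0644 0.1872] rpy [ 1.7999e+02  1.2000e-01 -1.7764e+02] t 37.0 F [ 0.2  1.1 -3. ] w 0.526 gf 26.67002499103546
twist 0.48  offset 11.23 -2.64 5.92
```

Emit:
move_arm --increments '[{"offset": [0,0,0],"twist": 0.48},{"offset": [0.93,-0.22,0],"twist": 0},{"offset": [0.93,-0.22,0],"twist": 0},{"offset": [0.93,-0.22,0],"twist": 0},{"offset": [0.93,-0.22,0],"twist": 0},{"offset": [0.93,-0.22,0],"twist": 0},{"offset": [0.93,-0.22,0],"twist": 0},{"offset": [0.93,-0.22,0],"twist": 0},{"offset": [0.93,-0.22,0],"twist": 0},{"offset": [0.93,-0.22,0],"twist": 0},{"offset": [0.93,-0.22,0],"twist": 0},{"offset": [0.93,-0.22,0],"twist": 0},{"offset": [0.93,-0.22,0],"twist": 0},{"offset": [0,0,1],"twist": 0},{"offset": [0,0,1],"twist": 0},{"offset": [0,0,1],"twist": 0},{"offset": [0,0,0.8],"twist": 0},{"offset": [0,0,0],"twist": 0},{"offset": [0,0,0],"twist": 0}]'

```text
t: 38.85
position: [0.4424, 0.0185, 0.1097]
orientation: [-180.0, -0.0, 178.2]
ft_force: [0.1, -0.1, -2.0]
width: 0.529
grip_force: 26.6
```

Run:
```python
from h import *
im=snap('wrist','w11.png')
p=deck(.022); go(p[0],p[1],p[2]-.007,178.2)
g=im.astype(int)
for v in (175,200):
  r=g[v]; m=(r.min(1)>150)&(r[:,0]-r[:,2]>12); idx=np.where(m)[0]
  runs=np.split(idx,np.where(np.diff(idx)>2)[0]+1); rr=[(a[0],a[-1]) for a in runs if len(a)>8]; print(v,rr,[[p2w('wrist',(q,v),.07)[:2].round(4) for q in ab] for ab in rr])
  d=np.where(r.max(1)<60)[0]; print(d[0],d[-1],p2w('wrist',(d[0],v),.05))
```

```text
pos [0.4427 0.0185 0.1104] rpy [-1.8000e+02  3.0000e-02  1.7824e+02] t 38.9 F [ 0.9  0.5 -1.1] w 0.526 gf 26.610414683818817
twist 0.00  offset 0.06 0.01 2.08
175 [(np.int64(119), np.int64(179))] [[array([ 0.408 , -0.0762]), array([ 0.4092, -0.0356])]]
48 511 [ 0.41089358 -0.1400358   0.05      ]
200 [(np.int64(123), np.int64(182)), (np.int64(222), np.int64(304))] [[array([ 0.4258, -0.0766]), array([ 0.4271, -0.0356])], [array([ 0.4279, -0.0078]), array([0.4297, 0.0492])]]
54 511 [ 0.43069833 -0.14048356  0.05      ]
```

Emit:
move_arm --increments '[{"offset": [0,0,0.6],"twist": 0},{"offset": [0,0,0.6],"twist": 0},{"offset": [0,0,0.4],"twist": 0},{"offset": [0,0,0.2],"twist": 0},{"offset": [0,0,0.15],"twist": 0},{"offset": [0,0,0.1],"twist": 0},{"offset": [0,0,0],"twist": 0}]'

```text
t: 39.6
position: [0.4426, 0.0184, 0.0691]
orientation: [-180.0, 0.0, 178.2]
ft_force: [-0.2, -0.4, -2.1]
width: 0.524
grip_force: 26.8
```

Emit:
move_arm --increments '[{"offset": [0,0,0.05],"twist": 0},{"offset": [0,0,0],"twist": 0}]'

```text
t: 39.8
position: [0.4427, 0.0185, 0.0689]
orientation: [-180.0, 0.0, 178.2]
ft_force: [-8.2, -0.1, 11.9]
width: 0.526
grip_force: 28.0
```

Emit:
move_arm --increments '[{"offset": [0,0,0],"twist": 0},{"offset": [0,0,0],"twist": 0},{"offset": [0,0,0],"twist": 0},{"offset": [0,0,0],"twist": 0},{"offset": [0,0,-0.5],"twist": 0},{"offset": [0,0,-0.5],"twist": 0},{"offset": [0,0,-1],"twist": 0},{"offset": [0,0,-1],"twist": 0},{"offset": [0,0,-1],"twist": 0},{"offset": [0,0,-1],"twist": 0},{"offset": [0,0,-1],"twist": 0},{"offset": [0,0,0],"twist": 0}]' --claw 0.28

```text
t: 41.0
position: [0.4433, 0.0185, 0.1913]
orientation: [180.0, 0.3, 178.2]
ft_force: [0.1, 0.1, -0.5]
width: 0.643
grip_force: 0.0
```

Run:
```python
from h import *
im=snap('wrist','w12.png')
g=im.astype(int)
for v in (160,190):
  r=g[v]; m=(r.min(1)>150)&(r[:,0]-r[:,2]>12); idx=np.where(m)[0]
  runs=np.split(idx,np.where(np.diff(idx)>2)[0]+1); rr=[(a[0],a[-1]) for a in runs if len(a)>8]; print(v,rr,[[p2w('wrist',(q,v),.07)[:2].round(4) for q in ab] for ab in rr])
  d=np.where(r.max(1)<60)[0]; print(d[0],d[-1],p2w('wrist',(d[0],v),.05))
go(.678,-.099,.17,92.4)
```

```text
160 [(np.int64(162), np.int64(179)), (np.int64(183), np.int64(227)), (np.int64(235), np.int64(257))] [[array([ 0.4131, -0.0746]), array([ 0.4136, -0.0584])], [array([ 0.4138, -0.0546]), array([ 0.4151, -0.0127])], [array([ 0.4153, -0.0051]), array([0.4159, 0.0158])]]
116 443 [ 0.41529205 -0.12896428  0.05      ]
190 [(np.int64(165), np.int64(180)), (np.int64(186), np.int64(229)), (np.int64(235), np.int64(257))] [[array([ 0.443 , -0.0757]), array([ 0.4434, -0.0609])], [array([ 0.4436, -0.055 ]), array([ 0.4449, -0.0128])], [array([ 0.4451, -0.0069]), array([0.4458, 0.0148])]]
121 437 [ 0.44740881 -0.12962726  0.05      ]
pos [0.4428 0.0185 0.1895] rpy [1.8000e+02 1.6000e-01 1.7824e+02] t 41.0 F [ 0.7 -0.5 -0.3] w 0.641 gf 0.0
twist 9.99  offset -6.36 11.50 0.97
```

Emit:
move_arm --increments '[{"offset": [0,0,0],"twist": 1},{"offset": [0,0,0],"twist": 1},{"offset": [0,0,0],"twist": 1},{"offset": [0,0,0],"twist": 1},{"offset": [0,0,0],"twist": 1},{"offset": [0,0,0],"twist": 1},{"offset": [0,0,0],"twist": 1},{"offset": [0,0,0],"twist": 1},{"offset": [0,0,0],"twist": 1},{"offset": [0,0,0],"twist": 1},{"offset": [0,0,0],"twist": 0}]' --claw 1

```text
t: 42.15
position: [0.4421, 0.0185, 0.187]
orientation: [-179.9, -0.0, 92.1]
ft_force: [0.2, -0.2, 0.1]
width: 1.001
grip_force: 0.0
```

Emit:
move_arm --increments '[{"offset": [-0.53,0.96,0],"twist": 0},{"offset": [-0.53,0.96,0],"twist": 0},{"offset": [-0.53,0.96,0],"twist": 0},{"offset": [-0.53,0.96,0],"twist": 0},{"offset": [-0.53,0.96,0],"twist": 0},{"offset": [-0.53,0.96,0],"twist": 0},{"offset": [-0.53,0.96,0],"twist": 0},{"offset": [-0.53,0.96,0],"twist": 0},{"offset": [-0.53,0.96,0],"twist": 0},{"offset": [-0.53,0.96,0],"twist": 0},{"offset": [-0.53,0.96,0],"twist": 0},{"offset": [-0.53,0.96,0],"twist": 0},{"offset": [0,0,0],"twist": 0},{"offset": [0,0,0],"twist": 0}]'

```text
t: 43.55
position: [0.6774, -0.0994, 0.1868]
orientation: [-179.9, -0.0, 92.5]
ft_force: [-0.7, -0.3, 0.0]
width: 0.998
grip_force: 0.0
```

Run:
```python
from h import *
im=snap('wrist','w13.png')
go(.678,-.099,.105,92.4); a=w2p('wrist',(.678,-.099,.13)); print(a)
g=im.astype(int); u,v=a.astype(int)
for vv in (v-15,v,v+15):
  print([(q,int(g[vv,q].min())) for q in range(u-24,u+25,3)])
print([(q,int(g[q,u].min())) for q in range(v-42,v+43,4)])
```

```text
pos [ 0.6772 -0.0992  0.1871] rpy [-1.7994e+02 -2.0000e-02  9.2440e+01] t 43.6 F [-0.4  0.5  0.6] w 1.003 gf 0.0
twist 0.00  offset 0.01 0.04 4.11
[264.14526638 208.86188467]
[(240, 165), (243, 161), (246, 164), (249, 163), (252, 163), (255, 225), (258, 234), (261, 236), (264, 231), (267, 226), (270, 156), (273, 166), (276, 167), (279, 166), (282, 167), (285, 165), (288, 163)]
[(240, 199), (243, 200), (246, 202), (249, 201), (252, 199), (255, 223), (258, 235), (261, 237), (264, 231), (267, 226), (270, 176), (273, 202), (276, 201), (279, 201), (282, 201), (285, 200), (288, 200)]
[(240, 221), (243, 221), (246, 222), (249, 221), (252, 222), (255, 221), (258, 234), (261, 236), (264, 231), (267, 225), (270, 190), (273, 223), (276, 223), (279, 223), (282, 222), (285, 221), (288, 222)]
[(166, 161), (170, 128), (174, 131), (178, 216), (182, 232), (186, 231), (190, 231), (194, 232), (198, 231), (202, 231), (206, 231), (210, 231), (214, 232), (218, 231), (222, 232), (226, 232), (230, 231), (234, 230), (238, 211), (242, 214), (246, 179), (250, 166)]
```

Emit:
move_arm --increments '[{"offset": [0,0.03,0.8],"twist": 0},{"offset": [0,0,0.8],"twist": 0},{"offset": [0,0,0.8],"twist": 0},{"offset": [0,0,0.8],"twist": 0},{"offset": [0,0,0.8],"twist": 0},{"offset": [0,0,0.1],"twist": 0},{"offset": [0,0,0],"twist": 0}]'

```text
t: 44.3
position: [0.6781, -0.0994, 0.1051]
orientation: [-179.9, -0.0, 92.3]
ft_force: [0.1, 0.5, 1.0]
width: 1.0
grip_force: 0.0
```

Emit:
move_arm --increments '[{"offset": [0,0,0],"twist": 0},{"offset": [0,0,0],"twist": 0},{"offset": [0,0,0],"twist": 0},{"offset": [0,0,0],"twist": 0},{"offset": [0,0,0],"twist": 0},{"offset": [0,0,0],"twist": 0},{"offset": [0,0,0],"twist": 0},{"offset": [0,0,0],"twist": 0}]' --claw -1 --force 25

```text
t: 45.1
position: [0.6779, -0.0995, 0.106]
orientation: [-180.0, 0.0, 92.3]
ft_force: [-5.4, 0.9, 4.2]
width: 0.136
grip_force: 27.7
```

Emit:
move_arm --increments '[{"offset": [0.3,0,0],"twist": 0},{"offset": [0.6,0,0],"twist": 0},{"offset": [0.6,0,0],"twist": 0},{"offset": [0.6,0,0],"twist": 0},{"offset": [0.6,0,0],"twist": 0},{"offset": [0.6,0,0],"twist": 0},{"offset": [0.6,0,0],"twist": 0},{"offset": [0.6,0,0],"twist": 0},{"offset": [0.6,0,0],"twist": 0},{"offset": [0.6,0,0],"twist": 0},{"offset": [0.6,0,0],"twist": 0},{"offset": [0.6,0,0],"twist": 0},{"offset": [0.6,0,0],"twist": 0},{"offset": [0.6,0,0],"twist": 0},{"offset": [0.6,0,0],"twist": 0},{"offset": [0.6,0,0],"twist": 0},{"offset": [0.6,0,0],"twist": 0},{"offset": [0.1,0,0],"twist": 0},{"offset": [0,0,0],"twist": 0}]'

```text
t: 47.0
position: [0.6688, 0.1011, 0.106]
orientation: [-179.8, -0.0, 92.3]
ft_force: [-17.6, -0.4, 8.8]
width: 0.133
grip_force: 28.4
```

Emit:
move_arm --increments '[{"offset": [0.1,-0.05,0],"twist": 0},{"offset": [0.1,0,0],"twist": 0},{"offset": [0,0,0],"twist": 0}]'

```text
t: 47.3
position: [0.6687, 0.1046, 0.106]
orientation: [-179.9, -0.0, 92.3]
ft_force: [-8.1, -0.4, 4.7]
width: 0.129
grip_force: 27.8
```

Emit:
move_arm --increments '[{"offset": [0.1,0,0],"twist": 0},{"offset": [0.05,0,0],"twist": 0},{"offset": [0,0,0],"twist": 0}]'

```text
t: 47.6
position: [0.6686, 0.1051, 0.106]
orientation: [-179.9, 0.2, 92.2]
ft_force: [-9.3, -18.6, 6.5]
width: 0.138
grip_force: 28.1
```

Emit:
move_arm --increments '[{"offset": [-0.1,0,0],"twist": 0},{"offset": [0,0,0],"twist": 0},{"offset": [0,0,0],"twist": 0},{"offset": [0,0,0],"twist": 0},{"offset": [0,0,0],"twist": 0},{"offset": [0,0,0],"twist": 0},{"offset": [0,0,0],"twist": 0},{"offset": [0,0,-0.8],"twist": 0},{"offset": [0,0,-1],"twist": 0},{"offset": [0,0,-1],"twist": 0},{"offset": [0,0,-1],"twist": 0},{"offset": [0,0,0],"twist": 0}]' --claw 1

```text
t: 48.8
position: [0.6701, 0.1056, 0.1863]
orientation: [179.7, -0.0, 92.3]
ft_force: [0.8, 0.3, 1.0]
width: 1.005
grip_force: 0.0
```

Emit:
move_arm --increments '[{"offset": [-0.94,-0.33,0],"twist": 0},{"offset": [-0.94,-0.33,0],"twist": 0},{"offset": [-0.94,-0.33,0],"twist": 0},{"offset": [-0.94,-0.33,0],"twist": 0},{"offset": [-0.94,-0.33,0],"twist": 0},{"offset": [-0.94,-0.33,0],"twist": 0},{"offset": [-0.94,-0.33,0],"twist": 0},{"offset": [-0.94,-0.33,0],"twist": 0},{"offset": [-0.94,-0.33,0],"twist": 0},{"offset": [-0.94,-0.33,0],"twist": 0},{"offset": [-0.94,-0.33,0],"twist": 0},{"offset": [0,0,0],"twist": 0},{"offset": [0,0,0],"twist": 0}]'

```text
t: 50.1
position: [0.6045, -0.1049, 0.1817]
orientation: [180.0, -0.0, 92.2]
ft_force: [0.2, 0.2, -0.1]
width: 1.001
grip_force: 0.0
```

Run:
```python
from h import *
im=snap('wrist','w14.png')
go(.605,-.106,.105,92.4); a=w2p('wrist',(.605,-.106,.13)); print(a)
g=im.astype(int); u,v=a.astype(int)
for vv in (v-15,v,v+15):
  print([(q,int(g[vv,q].min())) for q in range(u-24,u+25,3)])
print([(q,int(g[q,u].min())) for q in range(v-42,v+43,4)])
```

```text
pos [ 0.6047 -0.1043  0.1817] rpy [ 1.800e+02 -1.000e-02  9.226e+01] t 50.1 F [ 0.1 -0.4 -1. ] w 0.998 gf 0.0
twist -0.02  offset -0.08 0.01 3.84
[263.42006167 213.73615162]
[(239, 40), (242, 39), (245, 46), (248, 112), (251, 121), (254, 220), (257, 227), (260, 228), (263, 228), (266, 214), (269, 119), (272, 118), (275, 119), (278, 122), (281, 125), (284, 106), (287, 105)]
[(239, 41), (242, 44), (245, 45), (248, 103), (251, 121), (254, 220), (257, 226), (260, 227), (263, 227), (266, 212), (269, 119), (272, 118), (275, 121), (278, 122), (281, 126), (284, 123), (287, 156)]
[(239, 39), (242, 40), (245, 40), (248, 95), (251, 118), (254, 219), (257, 227), (260, 226), (263, 225), (266, 214), (269, 118), (272, 118), (275, 117), (278, 123), (281, 121), (284, 111), (287, 112)]
[(171, 121), (175, 120), (179, 121), (183, 218), (187, 228), (191, 228), (195, 228), (199, 227), (203, 228), (207, 227), (211, 227), (215, 226), (219, 227), (223, 226), (227, 225), (231, 225), (235, 224), (239, 225), (243, 169), (247, 119), (251, 118), (255, 118)]
```

Emit:
move_arm --increments '[{"offset": [-0.05,0,0.8],"twist": 0},{"offset": [0,0,0.8],"twist": 0},{"offset": [0,0,0.8],"twist": 0},{"offset": [0,0,0.8],"twist": 0},{"offset": [0,0,0.6],"twist": 0},{"offset": [0,0,0],"twist": 0},{"offset": [0,0,0],"twist": 0}]'

```text
t: 50.85
position: [0.6049, -0.1051, 0.1057]
orientation: [-180.0, -0.0, 92.3]
ft_force: [0.3, 0.0, 0.8]
width: 1.0
grip_force: 0.0
```

Emit:
move_arm --increments '[{"offset": [0,0,0],"twist": 0},{"offset": [0,0,0],"twist": 0},{"offset": [0,0,0],"twist": 0},{"offset": [0,0,0],"twist": 0},{"offset": [0,0,0],"twist": 0},{"offset": [0,0,0],"twist": 0},{"offset": [0,0,0],"twist": 0},{"offset": [0,0,0],"twist": 0}]' --claw -1 --force 25

```text
t: 51.65
position: [0.6041, -0.1052, 0.1059]
orientation: [-179.9, -0.0, 92.3]
ft_force: [-9.9, -0.4, 5.7]
width: 0.134
grip_force: 25.5
```

Emit:
move_arm --increments '[{"offset": [0.3,0,0],"twist": 0},{"offset": [0.6,0,0],"twist": 0},{"offset": [0.6,0,0],"twist": 0},{"offset": [0.6,0,0],"twist": 0},{"offset": [0.6,-0.01,0],"twist": 0},{"offset": [0.6,-0.01,0],"twist": 0},{"offset": [0.6,-0.01,0],"twist": 0},{"offset": [0.6,-0.01,0],"twist": 0},{"offset": [0.6,-0.01,0],"twist": 0},{"offset": [0.6,-0.01,0],"twist": 0},{"offset": [0.6,0,0],"twist": 0},{"offset": [0.6,0,0],"twist": 0},{"offset": [0.6,0,0],"twist": 0},{"offset": [0.6,0,0],"twist": 0},{"offset": [0.6,0,0],"twist": 0},{"offset": [0.6,0,0],"twist": 0},{"offset": [0.6,0,0],"twist": 0},{"offset": [0.1,0,0],"twist": 0},{"offset": [0,0,0],"twist": 0}]'

```text
t: 53.55
position: [0.595, 0.0957, 0.1059]
orientation: [-179.9, -0.0, 92.3]
ft_force: [-10.2, 1.0, 7.5]
width: 0.134
grip_force: 25.7
```

Emit:
move_arm --increments '[{"offset": [0,0,0],"twist": 0},{"offset": [0,0,0],"twist": 0},{"offset": [0,0,0],"twist": 0},{"offset": [0,0,0],"twist": 0},{"offset": [0,0,0],"twist": 0},{"offset": [0,0,0],"twist": 0},{"offset": [0,0,-0.8],"twist": 0},{"offset": [0,0,-1],"twist": 0},{"offset": [0,0,-1],"twist": 0},{"offset": [0,0,-1],"twist": 0},{"offset": [0,0,-1],"twist": 0},{"offset": [0,0,0],"twist": 0}]' --claw 1

```text
t: 54.75
position: [0.5966, 0.0948, 0.206]
orientation: [179.7, -0.0, 92.3]
ft_force: [0.4, 1.6, 0.2]
width: 1.002
grip_force: 0.0
```

Emit:
move_arm --increments '[{"offset": [0,0,0],"twist": -0.95},{"offset": [0,0,0],"twist": -0.95},{"offset": [0,0,0],"twist": -0.95},{"offset": [0,0,0],"twist": -0.95},{"offset": [0,0,0],"twist": -0.95},{"offset": [0,0,0],"twist": -0.95},{"offset": [0,0,0],"twist": -0.95},{"offset": [0,0,0],"twist": -0.95},{"offset": [0,0,0],"twist": -0.95},{"offset": [0,0,0],"twist": -0.95},{"offset": [0,0,0],"twist": -0.98},{"offset": [0,0,0],"twist": 0}]' --claw 0.5

```text
t: 55.95
position: [0.5955, 0.0946, 0.2017]
orientation: [-180.0, -0.0, -177.5]
ft_force: [0.3, -1.2, 0.3]
width: 0.746
grip_force: 0.0
```

Run:
```python
from h import *
go(.680,-.147,.19,182.4)
```

```text
pos [0.5955 0.0946 0.2017] rpy [-1.8000e+02 -1.0000e-02 -1.7748e+02] t 56.0 F [ 0.3 -1.2  0.3] w 0.746 gf 0.0
twist 0.01  offset -3.71 -12.25 0.59
```

Emit:
move_arm --increments '[{"offset": [-0.28,-0.94,0],"twist": 0},{"offset": [-0.28,-0.94,0],"twist": 0},{"offset": [-0.28,-0.94,0],"twist": 0},{"offset": [-0.28,-0.94,0],"twist": 0},{"offset": [-0.28,-0.94,0],"twist": 0},{"offset": [-0.28,-0.94,0],"twist": 0},{"offset": [-0.28,-0.94,0],"twist": 0},{"offset": [-0.28,-0.94,0],"twist": 0},{"offset": [-0.28,-0.94,0],"twist": 0},{"offset": [-0.28,-0.94,0],"twist": 0},{"offset": [-0.28,-0.94,0],"twist": 0},{"offset": [-0.28,-0.94,0],"twist": 0},{"offset": [-0.28,-0.94,0],"twist": 0},{"offset": [0,0,0],"twist": 0},{"offset": [0,0,0],"twist": 0}]'

```text
t: 57.45
position: [0.6785, -0.1471, 0.2014]
orientation: [180.0, -0.0, -177.7]
ft_force: [-0.1, -0.1, 0.4]
width: 0.753
grip_force: 0.0
```

Run:
```python
from h import *
im=snap('wrist','w15.png')
go(.680,-.147,.045,182.4)
g=im.astype(int)
for v in (150,180,200): 
  r=g[v]; m=(r.min(1)>170); idx=np.where(m)[0]
  runs=np.split(idx,np.where(np.diff(idx)>1)[0]+1); rr=[(a[0],a[-1]) for a in runs if len(a)>15]; print(v,rr,[[p2w('wrist',(q,v),.058)[:2].round(4) for q in ab] for ab in rr])
print([(v,int(g[v,262].min())) for v in range(110,245,4)])
```

```text
pos [ 0.6785 -0.1465  0.2016] rpy [ 1.7998e+02 -1.0000e-02 -1.7765e+02] t 57.5 F [ 0.3 -0.4 -0.8] w 0.748 gf 0.0
twist -0.01  offset -0.08 -0.03 7.83
150 [(np.int64(245), np.int64(282))] [[array([ 0.6461, -0.1639]), array([ 0.6446, -0.1259])]]
180 [(np.int64(245), np.int64(281))] [[array([ 0.678 , -0.1631]), array([ 0.6764, -0.1249])]]
200 [(np.int64(246), np.int64(281))] [[array([ 0.7004, -0.1615]), array([ 0.6988, -0.1235])]]
[(110, 63), (114, 64), (118, 67), (122, 67), (126, 68), (130, 75), (134, 78), (138, 137), (142, 231), (146, 229), (150, 230), (154, 230), (158, 230), (162, 229), (166, 230), (170, 230), (174, 230), (178, 230), (182, 230), (186, 230), (190, 229), (194, 228), (198, 229), (202, 230), (206, 229), (210, 229), (214, 228), (218, 230), (222, 228), (226, 229), (230, 232), (234, 44), (238, 50), (242, 64)]
```

View pics/w15.png

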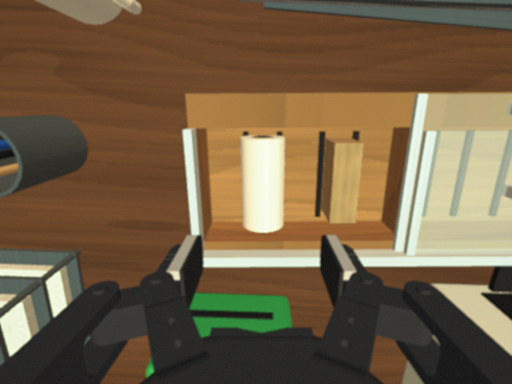

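Roll 3 is at (242..286, 136..231). The staple box is at (322..362) and untouched.

Emit:
move_arm --increments '[{"offset": [0,0.06,0.8],"twist": 0},{"offset": [0,0,0.8],"twist": 0},{"offset": [0,0,0.8],"twist": 0},{"offset": [0,0,0.8],"twist": 0},{"offset": [0,0,0.8],"twist": 0},{"offset": [0,0,0.8],"twist": 0},{"offset": [0,0,0.8],"twist": 0},{"offset": [0,0,0.8],"twist": 0},{"offset": [0,0,0.8],"twist": 0},{"offset": [0,0,0.6],"twist": 0},{"offset": [0,0,0],"twist": 0},{"offset": [0,0,0],"twist": 0}]'

```text
t: 58.7
position: [0.6786, -0.1454, 0.0459]
orientation: [-180.0, 0.0, -177.6]
ft_force: [-0.2, -0.6, 1.2]
width: 0.749
grip_force: 0.0
```

Emit:
move_arm --increments '[{"offset": [0,0,0],"twist": 0},{"offset": [0,0,0],"twist": 0},{"offset": [0,0,0],"twist": 0},{"offset": [0,0,0],"twist": 0},{"offset": [0,0,0],"twist": 0},{"offset": [0,0,0],"twist": 0},{"offset": [0,0,0],"twist": 0}]' --claw -1 --force 25

```text
t: 59.4
position: [0.6789, -0.1454, 0.0469]
orientation: [-180.0, 0.1, -177.6]
ft_force: [-1.6, 1.8, 6.0]
width: 0.528
grip_force: 25.9
```

Emit:
move_arm --increments '[{"offset": [0,0,-0.5],"twist": 0},{"offset": [0,0,-1],"twist": 0},{"offset": [0,0,-1],"twist": 0},{"offset": [0,0,-1],"twist": 0},{"offset": [0,0,-1],"twist": 0},{"offset": [0,0,-1],"twist": 0},{"offset": [0,0,-1],"twist": 0},{"offset": [0,0,-1],"twist": 0},{"offset": [0,0,0],"twist": 0}]'

```text
t: 60.3
position: [0.6792, -0.1455, 0.1994]
orientation: [-179.9, 0.2, -177.6]
ft_force: [0.9, 0.2, -1.0]
width: 0.525
grip_force: 26.3
```

Run:
```python
from h import *
p=deck(.070); print(p); go(p[0],p[1],p[2]-.006,178.2)
```

```text
(np.float64(0.4429157690716745), np.float64(0.06628472459808352), np.float64(0.08251828264826071))
pos [ 0.6792 -0.1455  0.1994] rpy [-179.92    0.25 -177.64] t 60.3 F [ 0.9  0.2 -1. ] w 0.525 gf 26.284292936325073
twist 0.48  offset 12.14 10.21 6.14
```

Emit:
move_arm --increments '[{"offset": [0,0,0],"twist": 0.48},{"offset": [0.93,0.785,0],"twist": 0},{"offset": [0.93,0.785,0],"twist": 0},{"offset": [0.93,0.785,0],"twist": 0},{"offset": [0.93,0.785,0],"twist": 0},{"offset": [0.93,0.785,0],"twist": 0},{"offset": [0.93,0.785,0],"twist": 0},{"offset": [0.93,0.785,0],"twist": 0},{"offset": [0.93,0.785,0],"twist": 0},{"offset": [0.93,0.785,0],"twist": 0},{"offset": [0.93,0.785,0],"twist": 0},{"offset": [0.93,0.785,0],"twist": 0},{"offset": [0.93,0.785,0],"twist": 0},{"offset": [0.93,0.785,0],"twist": 0},{"offset": [0,0,1],"twist": 0},{"offset": [0,0,1],"twist": 0},{"offset": [0,0,1],"twist": 0},{"offset": [0,0,0.8],"twist": 0},{"offset": [0,0,0],"twist": 0},{"offset": [0,0,0],"twist": 0}]'

```text
t: 62.3
position: [0.443, 0.0661, 0.1199]
orientation: [-180.0, -0.0, 178.2]
ft_force: [0.4, -0.1, -1.2]
width: 0.523
grip_force: 26.2
```

Run:
```python
from h import *
im=snap('wrist','w16.png')
p=deck(.070); go(p[0],p[1],p[2]-.006,178.2)
g=im.astype(int)
for v in (175,200):
  r=g[v]; m=(r.min(1)>150)&(r[:,0]-r[:,2]>12); idx=np.where(m)[0]
  runs=np.split(idx,np.where(np.diff(idx)>2)[0]+1); rr=[(a[0],a[-1]) for a in runs if len(a)>8]; print(v,rr,[[p2w('wrist',(q,v),.075)[:2].round(4) for q in ab] for ab in rr])
```

```text
pos [0.4433 0.0661 0.1205] rpy [1.8000e+02 4.0000e-02 1.7823e+02] t 62.4 F [-0.6 -0.5 -1.6] w 0.527 gf 26.204017102718353
twist 0.00  offset 0.02 0.01 2.20
175 [(np.int64(56), np.int64(113)), (np.int64(118), np.int64(179))] [[array([ 0.4084, -0.075 ]), array([ 0.4096, -0.0354])], [array([ 0.4097, -0.0319]), array([0.4111, 0.0105])]]
200 [(np.int64(62), np.int64(118)), (np.int64(122), np.int64(182)), (np.int64(222), np.int64(304))] [[array([ 0.4268, -0.0753]), array([ 0.428 , -0.0353])], [array([ 0.4281, -0.0324]), array([0.4294, 0.0104])], [array([0.4303, 0.039 ]), array([0.4321, 0.0975])]]
```

Emit:
move_arm --increments '[{"offset": [0,0,0.6],"twist": 0},{"offset": [0,0,0.6],"twist": 0},{"offset": [0,0,0.4],"twist": 0},{"offset": [0,0,0.25],"twist": 0},{"offset": [0,0,0.15],"twist": 0},{"offset": [0,0,0.1],"twist": 0},{"offset": [0,0,0],"twist": 0}]'

```text
t: 63.05
position: [0.443, 0.0661, 0.0777]
orientation: [180.0, 0.0, 178.2]
ft_force: [-0.5, 0.2, -1.1]
width: 0.526
grip_force: 26.3
```

Emit:
move_arm --increments '[{"offset": [0,0,0.06],"twist": 0},{"offset": [0,0,0.04],"twist": 0},{"offset": [0,0,0],"twist": 0}]'

```text
t: 63.35
position: [0.4432, 0.0661, 0.0764]
orientation: [180.0, 0.0, 178.2]
ft_force: [-2.3, 0.2, 4.6]
width: 0.523
grip_force: 26.9
```

Contact. Release, lift, check the rolls, then head for the right door handle.

Emit:
move_arm --increments '[{"offset": [0,0,0],"twist": 0},{"offset": [0,0,0],"twist": 0},{"offset": [0,0,0],"twist": 0},{"offset": [0,0,0],"twist": 0},{"offset": [0,0,-0.5],"twist": 0},{"offset": [0,0,-0.5],"twist": 0},{"offset": [0,0,-1],"twist": 0},{"offset": [0,0,-1],"twist": 0},{"offset": [0,0,-1],"twist": 0},{"offset": [0,0,-1],"twist": 0},{"offset": [0,0,-1],"twist": 0},{"offset": [0,0,0],"twist": 0}]' --claw 0.28

```text
t: 64.55
position: [0.4439, 0.0662, 0.1994]
orientation: [180.0, 0.3, 178.2]
ft_force: [-0.4, 0.4, -0.0]
width: 0.645
grip_force: 0.0
```

Emit:
move_arm --increments '[{"offset": [0,0,0],"twist": 1},{"offset": [0,0,0],"twist": 1},{"offset": [0,0,0],"twist": 1},{"offset": [0,0,0],"twist": 1},{"offset": [0,0,0],"twist": 1},{"offset": [0,0,0],"twist": 1},{"offset": [0,0,0],"twist": 1},{"offset": [0,0,0],"twist": 1},{"offset": [0,0,0],"twist": 1},{"offset": [0,0,0],"twist": 1},{"offset": [0,0,0],"twist": 0}]' --claw 1

```text
t: 65.65
position: [0.4429, 0.0661, 0.1957]
orientation: [-180.0, -0.0, 92.1]
ft_force: [-0.0, -0.2, -0.5]
width: 1.002
grip_force: 0.0
```

Run:
```python
from h import *
go(.5955,.0955,.19,92.4)
```

```text
pos [0.4429 0.0661 0.1957] rpy [-180.     -0.     92.13] t 65.7 F [-0.  -0.2 -0.5] w 1.002 gf 0.0
twist -0.03  offset 1.15 7.69 0.28
```

Emit:
move_arm --increments '[{"offset": [0.14,0.96,0],"twist": 0},{"offset": [0.14,0.96,0],"twist": 0},{"offset": [0.14,0.96,0],"twist": 0},{"offset": [0.14,0.96,0],"twist": 0},{"offset": [0.14,0.96,0],"twist": 0},{"offset": [0.14,0.96,0],"twist": 0},{"offset": [0.14,0.96,0],"twist": 0},{"offset": [0.14,0.96,0.3],"twist": 0},{"offset": [0,0,0.3],"twist": 0},{"offset": [0,0,0],"twist": 0}]'

```text
t: 66.65
position: [0.5951, 0.0946, 0.1823]
orientation: [-179.9, 0.0, 92.5]
ft_force: [0.0, -0.1, 0.2]
width: 1.002
grip_force: 0.0
```

Run:
```python
from h import *
im=snap('wrist','w17.png')
go(.5955,.0955,.105,92.4); a=w2p('wrist',(.5955,.0955,.13)); print(a)
g=im.astype(int); u,v=a.astype(int)
for vv in (v-15,v,v+15):
  print([(q,int(g[vv,q].min())) for q in range(u-24,u+25,3)])
print([(q,int(g[q,u].min())) for q in range(v-42,v+43,4)])
```

```text
pos [0.595  0.0946 0.1831] rpy [-1.7993e+02  1.0000e-02  9.2440e+01] t 66.7 F [-0.3  0.4  0.3] w 1.001 gf 0.0
twist 0.00  offset 0.05 0.03 3.91
[263.85499649 209.80092117]
[(239, 37), (242, 38), (245, 39), (248, 106), (251, 123), (254, 222), (257, 232), (260, 233), (263, 235), (266, 228), (269, 142), (272, 124), (275, 124), (278, 124), (281, 129), (284, 145), (287, 149)]
[(239, 37), (242, 36), (245, 39), (248, 100), (251, 122), (254, 216), (257, 234), (260, 232), (263, 234), (266, 227), (269, 138), (272, 123), (275, 122), (278, 123), (281, 127), (284, 160), (287, 161)]
[(239, 41), (242, 36), (245, 39), (248, 94), (251, 123), (254, 199), (257, 233), (260, 233), (263, 232), (266, 228), (269, 135), (272, 124), (275, 125), (278, 123), (281, 126), (284, 149), (287, 150)]
[(167, 135), (171, 124), (175, 126), (179, 159), (183, 236), (187, 235), (191, 235), (195, 235), (199, 234), (203, 235), (207, 235), (211, 233), (215, 233), (219, 234), (223, 233), (227, 233), (231, 231), (235, 232), (239, 233), (243, 122), (247, 124), (251, 122)]
```

Emit:
move_arm --increments '[{"offset": [0,0.03,0.8],"twist": 0},{"offset": [0,0,0.8],"twist": 0},{"offset": [0,0,0.8],"twist": 0},{"offset": [0,0,0.8],"twist": 0},{"offset": [0,0,0.7],"twist": 0},{"offset": [0,0,0],"twist": 0},{"offset": [0,0,0],"twist": 0}]'

```text
t: 67.4
position: [0.5962, 0.0947, 0.1056]
orientation: [-180.0, 0.0, 92.3]
ft_force: [-0.1, -0.1, 0.2]
width: 0.999
grip_force: 0.0
```

Emit:
move_arm --increments '[{"offset": [0,0,0],"twist": 0},{"offset": [0,0,0],"twist": 0},{"offset": [0,0,0],"twist": 0},{"offset": [0,0,0],"twist": 0},{"offset": [0,0,0],"twist": 0},{"offset": [0,0,0],"twist": 0},{"offset": [0,0,0],"twist": 0},{"offset": [0,0,0],"twist": 0}]' --claw -1 --force 25

```text
t: 68.2
position: [0.595, 0.0946, 0.1059]
orientation: [-179.8, 0.0, 92.3]
ft_force: [-15.0, -1.0, 8.6]
width: 0.135
grip_force: 26.0
```

Emit:
move_arm --increments '[{"offset": [-0.3,0,0],"twist": 0},{"offset": [-0.6,0,0],"twist": 0},{"offset": [-0.6,0,0],"twist": 0},{"offset": [-0.6,0,0],"twist": 0},{"offset": [-0.6,0,0],"twist": 0},{"offset": [-0.6,0,0],"twist": 0},{"offset": [-0.6,0,0],"twist": 0},{"offset": [-0.6,0,0],"twist": 0},{"offset": [-0.6,0,0],"twist": 0},{"offset": [-0.6,0,0],"twist": 0},{"offset": [-0.6,0,0],"twist": 0},{"offset": [-0.6,0,0],"twist": 0},{"offset": [-0.6,0,0],"twist": 0},{"offset": [-0.6,0,0],"twist": 0},{"offset": [-0.6,0,0],"twist": 0},{"offset": [-0.6,0,0],"twist": 0},{"offset": [-0.5,0,0],"twist": 0},{"offset": [0,0,0],"twist": 0}]'

```text
t: 70.0
position: [0.604, -0.1025, 0.106]
orientation: [-180.0, 0.0, 92.2]
ft_force: [-4.7, -1.9, 5.6]
width: 0.134
grip_force: 25.7
```

Emit:
move_arm --increments '[{"offset": [-0.1,0,0],"twist": 0},{"offset": [-0.1,0,0],"twist": 0},{"offset": [-0.05,0,0],"twist": 0},{"offset": [0,0,0],"twist": 0}]'

```text
t: 70.4
position: [0.6041, -0.1062, 0.1059]
orientation: [-180.0, -0.0, 92.3]
ft_force: [-6.1, 1.0, 4.9]
width: 0.136
grip_force: 25.6
```

Emit:
move_arm --increments '[{"offset": [-0.06,0,0],"twist": 0},{"offset": [-0.06,0,0],"twist": 0},{"offset": [0,0,0],"twist": 0}]'

```text
t: 70.7
position: [0.6041, -0.1063, 0.1059]
orientation: [-180.0, -0.2, 92.3]
ft_force: [-8.3, 20.8, 9.1]
width: 0.136
grip_force: 26.0
```

Emit:
move_arm --increments '[{"offset": [0.08,0,0],"twist": 0},{"offset": [0,0,0],"twist": 0},{"offset": [0,0,0],"twist": 0},{"offset": [0,0,0],"twist": 0},{"offset": [0,0,0],"twist": 0},{"offset": [0,0,0],"twist": 0},{"offset": [0,0,0],"twist": 0},{"offset": [0,0,-0.8],"twist": 0},{"offset": [0,0,-1],"twist": 0},{"offset": [0,0,-1],"twist": 0},{"offset": [0,0,-1],"twist": 0},{"offset": [0,0,-1],"twist": 0},{"offset": [0,0,-1],"twist": 0},{"offset": [0,0,-1],"twist": 0},{"offset": [0,0,-1],"twist": 0},{"offset": [0,0,0],"twist": 0}]' --claw 1

```text
t: 72.3
position: [0.6049, -0.1071, 0.2661]
orientation: [179.7, 0.1, 92.3]
ft_force: [-0.0, -0.3, -0.3]
width: 1.0
grip_force: 0.0
```

Emit:
move_arm --increments '[{"offset": [-1,-0.3,0],"twist": 0},{"offset": [-1,-0.3,0],"twist": 0},{"offset": [-1,-0.3,0],"twist": 0},{"offset": [-1,-0.3,0],"twist": 0},{"offset": [-1,-0.3,0],"twist": 0},{"offset": [-1,-0.3,0],"twist": 0},{"offset": [-1,-0.3,0],"twist": 0},{"offset": [-1,-0.3,0],"twist": 0},{"offset": [-1,-0.3,0],"twist": 0},{"offset": [-1,-0.3,0],"twist": 0},{"offset": [-1,-0.3,0],"twist": 0},{"offset": [-1,-0.3,0],"twist": 0},{"offset": [-1,-0.3,0],"twist": 0},{"offset": [-1,-0.3,0],"twist": 0},{"offset": [-1,-0.3,0],"twist": 0},{"offset": [-1,-0.3,0],"twist": 0},{"offset": [-1,-0.3,0],"twist": 0},{"offset": [0,0,0],"twist": 0}]'

```text
t: 74.1
position: [0.5149, -0.4534, 0.2612]
orientation: [-180.0, -0.0, 92.2]
ft_force: [0.8, 0.1, 0.8]
width: 1.001
grip_force: 0.0
```

Run:
```python
from h import *
a=snap('top','tE.png')[110:245,140:330]; b=snap('scene','sE.png')[160:290,140:350]
a=cv2.resize(a,(480,341),interpolation=3); b=cv2.resize(b,(400,248),interpolation=3)
c=np.zeros((600,480,3),'uint8'); c[:341]=a; c[345:593,:400]=b
cv2.imwrite('pics/fin.png',c[:,:,::-1]); print(bot.sense()['position'],bot.sense()['t'])
```

```text
[ 0.515702   -0.45145568  0.2614382 ] 74.2
```

View pics/fin.png

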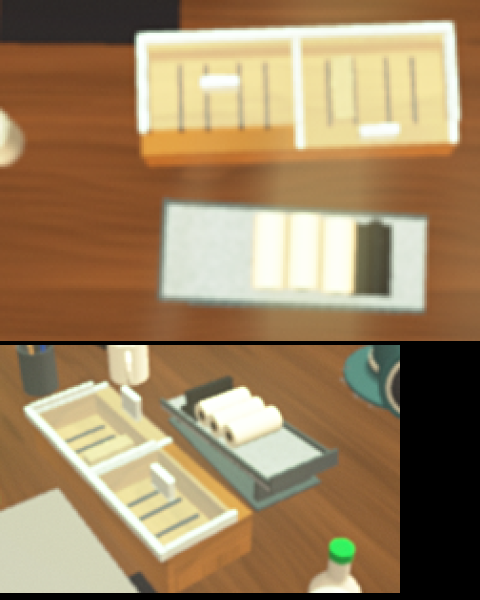

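The final picture shows the chock on the lower deck at (375,258) with three rolls against it at (252..355, 250). Both doors are closed, and the staple box is in its place at (342,90).

```bash
python3 -c "
from plant import bot; print(bot.job_done())"
```

```text
the job is handed in; nothing more can be done
None
```

Job handed in at about 74 s: the chock stands on the lower half of the ramp, all three rolls lie across the deck against its uphill side, both cabinet doors are pushed fully closed, and the staple box looks unmoved in the final pictures.

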